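# Clamp a stand blank in the carving jig and hold the loupe over its cut

### The job

Drop the wooden stand blank (the block with the round hollow cut in its top) into the pocket of the carving jig, hollow up, and then swing the cam lever round until it is shut and the blank is clamped. Then pick up the loupe and hold it level over the blank so the cut can be looked at, the lens centred over the hollow and at the height of the scribing gauge's pointer, which has been set to the loupe's focal height. Finish while still holding the loupe there, motionless and clear of everything; leave the gauge as it is set and do not push the other things about.

Things in the scene. Friction and masses are not known exactly. Their poses are not given: they have to be found in the camera images.
- blank: loose hardwood block, 42 mm (its x) by 64 mm (its y) by 44 mm high, about 90 g, with a round hollow in its top; stands free on the table to the left or the right of the jig, at any yaw. Origin: centre of its underside, z up. Either end may go towards the lever
- blank_hollow (a point): centre of the round hollow (26 mm wide, 7 mm deep), at the level of the blank's top face; it lies 10 mm from the blank's centre towards the blank's +y end
- jig: carving jig screwed to the table: 15 mm plywood board, x -105 to 80 mm and y -75 to 115 mm from its origin (on the table, under the pocket); hardwood fences on three sides of a pocket, tops 31 mm over the table, inner edges with 4 mm lead-in chamfers; a cam lever at the fourth. z up, y along the pocket's length from end fence to cam
- pocket (a point): on the pocket's floor (15 mm over the table), where the centre of the blank's underside is once clamped, its length along the jig's y. Side fences 46 mm apart (2 mm play each side), at jig y -32 to 20 mm; end fence face at y -32 mm; the open cam leaves 71 to 73 mm for the 64 mm length, so best dropped 3 mm towards the cam (+y). The clamped blank's top is 59 mm over the table
- lever (a joint): cam lever turning level about an upright pivot. 0 = fully open, starts at 0 to 0.35, grows counter-clockwise seen from above, stop at 1.83 rad. From about 1 rad the cam slides the blank to the end fence, at about 1.6 it bites; shut = at the stop or nearly. Friction about 0.06 N m, stays where it is left
- lever_pivot (a point): pivot axis of the lever, on the board's top: 62.7 mm from the pocket point along the jig's +y
- lever_knob (a point): upright round wooden knob at the end of the lever, 20 mm across, 33 to 70 mm over the table; this point is on its axis, 60 mm over the table, 88 mm from the pivot. In the jig frame the direction from pivot to knob is 75 degrees from +x towards +y with the lever at 0 (away from the pocket), 180 degrees (jig's -x) when shut. Pinch it or push it round
- loupe: loose hand loupe lying flat: round glass in a metal rim 72 mm across and 12 mm thick; straight wooden handle 14 mm wide, 16 mm high, along its -x from 52 to 152 mm from the origin; about 110 g, balanced about 42 mm from the lens axis. Origin: on the lens axis, at the rim's underside; z up = the lens axis
- loupe_lens (a point): centre of the glass, 6 mm above the underside of the rim
- loupe_grip (a point): a point in the handle good to grip across its 14 mm width, 80 mm from the lens axis, 8 mm above the handle's underside
- gauge: scribing gauge standing fixed beyond the jig: iron foot 70 x 55 mm, upright steel post 220 mm high, sliding clamp with a thin level steel scriber pointing to the gauge's -x (towards the jig). Origin under the post
- pointer_tip (a point): sharp tip of the gauge's scriber, 60 mm from the post, 120 to 170 mm over the table; its height marks the focal height for the centre of the glass. It ends 140 to 185 mm from the pocket's centre, on the jig's far (+x) side; a knock (about 8 N) shifts it along the post
- chisel: bystander, leave alone: wood-handled chisel, 240 mm long, 28 mm high, blade towards its +x. Origin under its middle
- pencil: bystander, leave alone: flat carpenter's pencil, 178 x 13 x 8 mm. Origin under its middle
- mallet: bystander, leave alone: mallet: black rubber head 62 mm across, 85 mm long (centre 120 mm along its +x), 240 mm wooden handle. Origin under its middle
- case: bystander, leave alone: closed grey spectacles case, 155 x 58 x 38 mm. Origin under its middle
- viewing_stone: bystander, leave alone: dark stone on an oval wooden stand, 150 x 95 mm, 75 mm high. Origin under its middle
- small_stone: bystander, leave alone: small brown rough stone, about 56 x 44 x 34 mm. Origin under its middle
- offcut: bystander, leave alone: plain wooden offcut without a hollow, 75 x 42 x 26 mm. Origin under its middle
- sanding_block: bystander, leave alone: cork sanding block, 106 x 64 x 32 mm. Origin under its middle
Mind the look-alikes: they are no part of the job. What is shaped like the blank but orange or purple is not meant. What is shaped like the gauge but yellow is not meant.

How it is judged:
On the way, in this order (a step that is already met when the one before it is completed fails the run):
1. the blank is down in the jig's pocket, upright, while the lever is still open (z of blank in the frame of pocket between -0.004 and 0.004 m and horizontal distance between blank and pocket below 0.014 m and angle between blank's own z axis and vertical below 0.06 rad and angle between the y axis of blank and the y axis of jig, either way round below 0.1 rad and value of joint lever below 1.3 rad), for 0.2 s.
2. the cam lever is shut with the blank in the pocket (z of blank in the frame of pocket between -0.004 and 0.004 m and horizontal distance between blank and pocket below 0.007 m and angle between blank's own z axis and vertical below 0.06 rad and angle between the y axis of blank and the y axis of jig, either way round below 0.1 rad and value of joint lever above 1.58 rad), for 0.2 s.
At the end, for the whole second after the job is handed in: Blank in the pocket (4 mm in height, 7 mm in place, 3 degrees upright, 6 square), lever past 1.58 rad; loupe held still in the air, touching no gauge, jig or blank: glass within 13 mm of over the hollow, within 8 mm of the pointer tip's height, level within 7 degrees (all of step 2 and z of loupe_lens in the frame of pointer_tip between -0.008 and 0.008 m and horizontal distance between loupe_lens and blank_hollow below 0.013 m and angle between loupe's own z axis and vertical below 0.12 rad and contact force between the fingers and loupe above 1 N and linear speed of loupe below 0.02 m/s and angular speed of loupe below 0.15 rad/s and contact force between loupe and gauge below 0.1 N and contact force between loupe and jig below 0.1 N and contact force between loupe and blank below 0.1 N); the arm keeps its last pose, push and grip.
It fails at once if the gauge's pointer was pushed out of its setting (5 mm) (distance of pointer_tip from where it was at the start of the episode above 0.005 m).
It fails at once if one of the other things on the table was pushed over 30 mm (distance of any of chisel, pencil, mallet, case, viewing_stone, small_stone, offcut, sanding_block from where it was at the start of the episode above 0.03 m).
It also fails if it takes over 70 s, if anything falls off the work surface, if the arm or the gripper's body presses on something with over 40 N, if the wrist force passes 120 N, or if a joint passes its speed limit or range.

### The arm

A 7-joint arm with a two-finger parallel gripper is mounted at the origin on the work surface. World frame = base frame: x ahead of the robot, y to its left, z up, the work surface at z = 0. Lengths are in m, angles in rad, forces in N, time in s.
With the tool pointing down it reaches from about 0.4 to 0.875 m from the base axis. Payload 6.5 kg.
Tool frame: the origin (TCP) lies at the very end of the fingers, on their centre line; the grasp point (between the pads) lies 19 mm behind it; y points along the fingers, x is the direction in which the jaws open and shut, and the axes are right-handed (so a half turn about y gives the same grasp; the last joint's range is limited). The gripper opens to 88 mm and grips with 3 to 60 N. Pads are 18 mm wide; open, the fingers measure 123 mm over their backs; the gripper's body (75 mm by 187 mm) begins 45 mm behind the grasp point.
Start: joints at [-1.369, 0.536, -0.004, 1.538, 0.003, 1.067, -0.071], TCP at [0.172, 0.627, 0.212] pointing down, gripper open.
Joint ranges: [-2.7, 2.7], [-0.37, 2.16], [-1.27, 1.26], [0.24, 2.4], [-1.31, 4.45], [0.19, 1.91], [-2.76, 2.76]. Speed limits (rad/s): [2.39, 2.39, 3.14, 3.14, 3.14, 3.14, 3.14].

### API

Orientations are given as a 3x3 rotation matrix whose columns are the frame's x, y, z axes.
In Python, from plant import ctrl gives the robot as it stands.
- The arm moves only by the tool send_rows, never from a script. Its argument "deltas" is a list of rows, each an object with "delta_pos": the shift along the tool's x, y, z in cm, a list of three; "turn": the turn about the tool's y in degrees; "gripper": the closure, from -1 (fully open) to 1 (shut). In form: [{"delta_pos": [x, y, z], "turn": turn, "gripper": gripper}, ...]. A call has 1 to 12 rows; each row shifts and turns the commanded pose from where the row before left it, along the tool's axes as they then stand; what a row does not reach is not made up. A row lasts 1/12 s, in which the tool goes at most 41.7 mm and 7.16 degrees, less where a joint would pass 70% of its speed; a pose out of reach is approached as far as the arm can. A call with a gripper value outside its range is refused whole. The fingers move at their own pace and stop on an object; "squeeze" is the grip in N (left out, the last holds). Time passes only in rows, so rows that do not move let the fingers close. It gives the time, the measured TCP pose, the force and the opening at its end, in the units of the state.
- ctrl.state(): the state, without advancing time (a new reading comes with each control period).
- ctrl.snapshot(name): name is "scene" or "top"; returns a dict with "frame" (480x640x3 uint8, red, green, blue), "mtx" (3x3 intrinsics, pixels), "cam_to_world" (4x4, takes a point from camera to world coordinates). Camera axes: x right, y up, looking along -z (the intrinsics and any distortion apply to the point x, -y, -z); pixel columns grow to the right and rows downward; lengths in m; the calibration is good to about 2 mm. A picture is of the moment at which its call begins. There is no depth.
- ctrl.hand_in(): hands the job in, once; it reports no verdict.
Trained networks look in a picture, given as the dict that the camera call returned (one of the last four; its "shot" number tells which), for a name from the list of things; names that differ only in an ending like _2 or _b are one class to them, and where a whole thing is asked for, a point or a joint stands for the part that bears it (a point fixed in the world has none). Each returns a list of dicts, best first, with "p" (0 to 1); they miss things now and then, are a little off and sometimes report something else, mostly with a low value. They report only what shows in the picture. A call takes as long as a camera call. They do not tell look-alikes from the thing itself.
- ctrl.look_for(picture, query): "at" ([x, y, z] in m, in world coordinates, good to about 4 mm: the middle of the surface that is visible of it).
- ctrl.regions_of(picture, query): "pixels" (480x640 bool, what is visible of it).
The state is a dict: "time_s": time; "q": joint angles; "qvel": joint speeds; "joint_torque": joint torques, N m; "position": TCP position; "tcp_rot": TCP orientation; "wrist_force": force on the tool from outside, world axes, zero at the start; "torque": the same for the moment, N m; "finger_gap": finger opening in m.
Only numpy, scipy, OpenCV 4.12 (cv2) and the standard library are available. Lean on these libraries where they do the work, as an engineer would, in place of code of your own. Each camera call takes 0.05 s, during which the arm holds its last target.

## Working session

There is one attempt and no reset: what is moved stays moved. The work goes in short steps, Python scripts to look and compute and a tool call to move; the robot and the scene stay as the last step left them, time stands still between calls to the robot, and variables do not carry over. Pictures are saved under pics/ and viewed, and the job is handed in when it is done.

Besides the shell and the picture viewer there is one more tool, called after ">>>" as name(argument=value, ...) on one line, values as JSON. send_rows: Moves the arm, as the interface text tells. Its arguments: {"type":"object","properties":{"deltas":{"type":"array"},"squeeze":{"type":"number"}},"required":["deltas"]}

```bash
ls; mkdir -p pics
python3 - <<'E'
from plant import ctrl
import cv2,pickle
s=ctrl.state();print({k:s[k] for k in('time_s','position','tcp_rot','finger_gap','wrist_force')})
for n in('scene','top'):
    p=ctrl.snapshot(n);cv2.imwrite(f'pics/{n}0.png',p['frame'][:,:,::-1]);print(n,p['mtx'],p['cam_to_world'],p.keys())
    pickle.dump(p,open(f'{n}0.pkl','wb'))
    for q in['blank','blank_hollow','jig','pocket','lever','lever_pivot','lever_knob','loupe','loupe_lens','loupe_grip','gauge','pointer_tip','chisel','pencil','mallet','case','viewing_stone','small_stone','offcut','sanding_block']:
        try:
            r=ctrl.look_for(p,q);print(q,[(round(d['p'],2),[round(float(v),3) for v in d['at']]) for d in r])
        except Exception as e: print(q,e)
E
```

```text
pics
{'time_s': 0.0, 'position': array([0.17183012, 0.62620488, 0.21148619]), 'tcp_rot': array([[ 2.64526851e-01, -3.20845831e-04, -9.64378267e-01],
       [ 9.64376887e-01, -1.63624104e-03,  2.64527016e-01],
       [-1.66282769e-03, -9.99998610e-01, -1.23413384e-04]]), 'finger_gap': 0.08807059037839511, 'wrist_force': array([ 0.58930894,  0.68866531, -0.98403003])}
scene [[480.82912766   0.         321.44488683]
 [  0.         480.82912766 239.46779034]
 [  0.           0.           1.        ]] [[ 0.38674489 -0.74513178  0.54332957  1.21136962]
 [ 0.92217499  0.31546271 -0.22377795 -0.21660139]
 [-0.00465615  0.58758991  0.80914548  1.02067144]
 [ 0.          0.          0.          1.        ]] dict_keys(['frame', 'mtx', 'cam_to_world', 'shot'])
blank [(0.92, [0.465, 0.278, 0.038]), (0.64, [0.52, 0.169, 0.036]), (0.6, [0.459, -0.453, 0.015]), (0.47, [0.516, -0.332, 0.013])]
blank_hollow [(0.82, [0.465, 0.276, 0.036]), (0.71, [0.519, 0.17, 0.039]), (0.61, [0.573, 0.269, 0.039]), (0.37, [0.737, 0.339, 0.051])]
jig [(0.57, [0.597, -0.034, 0.013])]
pocket [(0.74, [0.595, -0.038, 0.015
[... 1830 characters left out ...]
[0.336, 0.479, 0.039])]
loupe_grip [(0.95, [0.516, -0.333, 0.013])]
gauge [(0.94, [0.79, 0.051, 0.021]), (0.78, [0.798, -0.071, 0.02]), (0.35, [0.586, 0.025, 0.035])]
pointer_tip [(0.7, [0.797, -0.073, 0.155]), (0.46, [0.79, 0.059, 0.125])]
chisel [(0.81, [0.445, -0.449, 0.023]), (0.57, [0.514, -0.329, 0.01]), (0.57, [0.344, -0.17, 0.026]), (0.31, [0.702, -0.267, 0.028])]
pencil [(0.91, [0.359, 0.016, 0.011])]
mallet [(0.61, [0.333, 0.478, 0.038])]
case [(0.88, [0.692, -0.388, 0.038]), (0.42, [0.562, 0.269, 0.045])]
viewing_stone []
small_stone [(0.57, [0.346, -0.169, 0.029]), (0.22, [0.583, -0.035, 0.017])]
offcut [(0.88, [0.701, -0.269, 0.029])]
sanding_block [(0.74, [0.61, 0.503, 0.033])]
```

View pics/scene0.png

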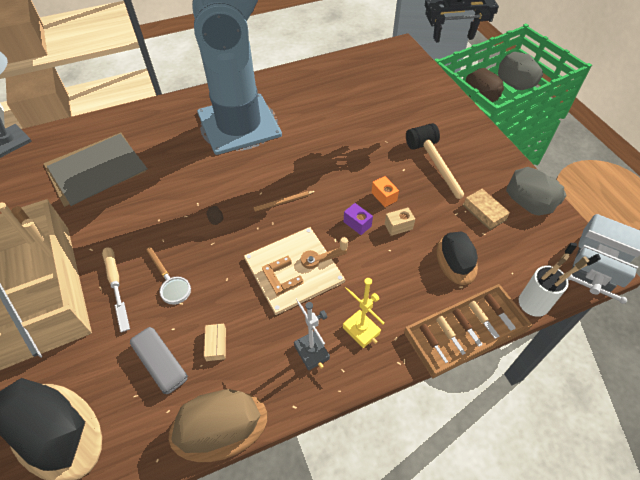

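View pics/top0.png

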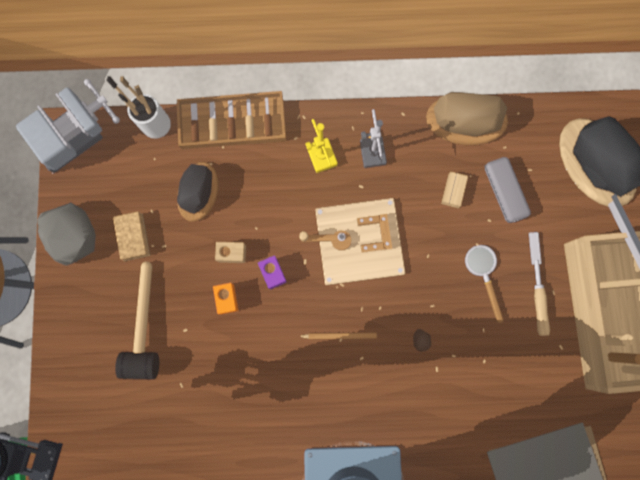

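Blank candidates: natural wood at top px (230,252), purple at (272,272) and orange at (225,298); the offcut at (455,190) has no hollow. I choose the wooden one. Gauges: grey at (373,145), yellow at (321,150); I choose the grey one. Next, close crops.

```bash
cat > h.py <<'E'
import numpy as np,cv2,pickle
def ray(p,u,v):
    K=p['mtx'];T=p['cam_to_world']
    d=np.array([(u-K[0,2])/K[0,0],-(v-K[1,2])/K[1,1],-1.]);return T[:3,3],T[:3,:3]@d
def onz(p,u,v,z):
    o,d=ray(p,u,v);return o+d*(z-o[2])/d[2]
def proj(p,X):
    T=p['cam_to_world'];K=p['mtx'];c=T[:3,:3].T@(np.asarray(X,float)-T[:3,3])
    return np.array([K[0,2]+K[0,0]*c[0]/-c[2],K[1,2]-K[1,1]*c[1]/-c[2]])
def tri(p1,a,p2,b):
    o1,d1=ray(p1,*a);o2,d2=ray(p2,*b);d1/=np.linalg.norm(d1);d2/=np.linalg.norm(d2)
    A=np.stack([d1,-d2],1);t=np.linalg.lstsq(A,o2-o1,rcond=None)[0]
    x,y=o1+t[0]*d1,o2+t[1]*d2;return (x+y)/2,np.linalg.norm(x-y)
def crop(p,x0,y0,w,h,s,name):
    c=p['frame'][y0:y0+h,x0:x0+w,::-1];cv2.imwrite(name,cv2.resize(c,None,fx=s,fy=s,interpolation=cv2.INTER_CUBIC))
E
python3 - <<'E'
from h import *
s=pickle.load(open('scene0.pkl','rb'));t=pickle.load(open('top0.pkl','rb'))
crop(t,200,190,220,110,3.6,'pics/t_a.png')
crop(s,330,150,120,90,6,'pics/s_a.png')
crop(s,230,220,130,100,6,'pics/s_b.png')
crop(s,280,270,110,100,6,'pics/s_g.png')
crop(t,300,100,100,70,8,'pics/t_g.png')
E
```

```text
(no output)
```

View pics/t_a.png

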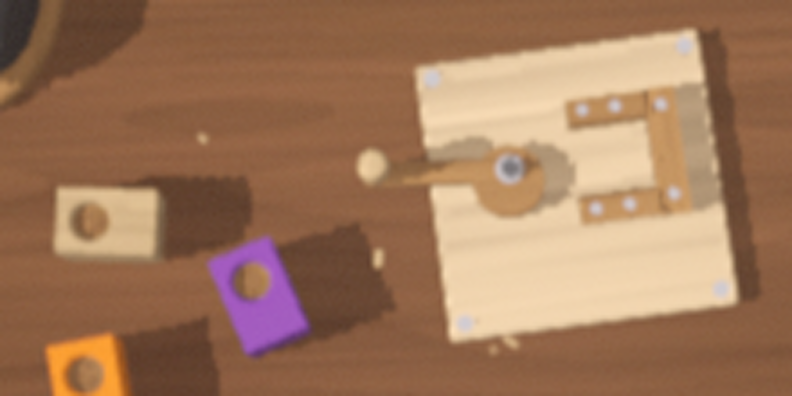

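View pics/s_a.png

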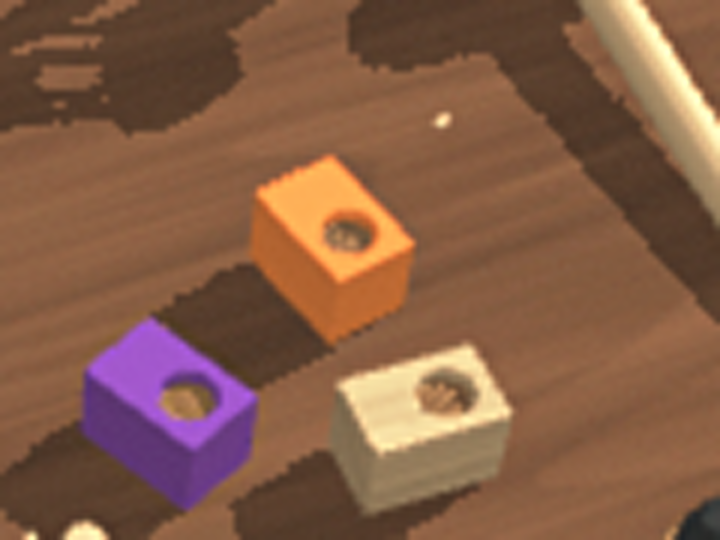

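View pics/s_b.png

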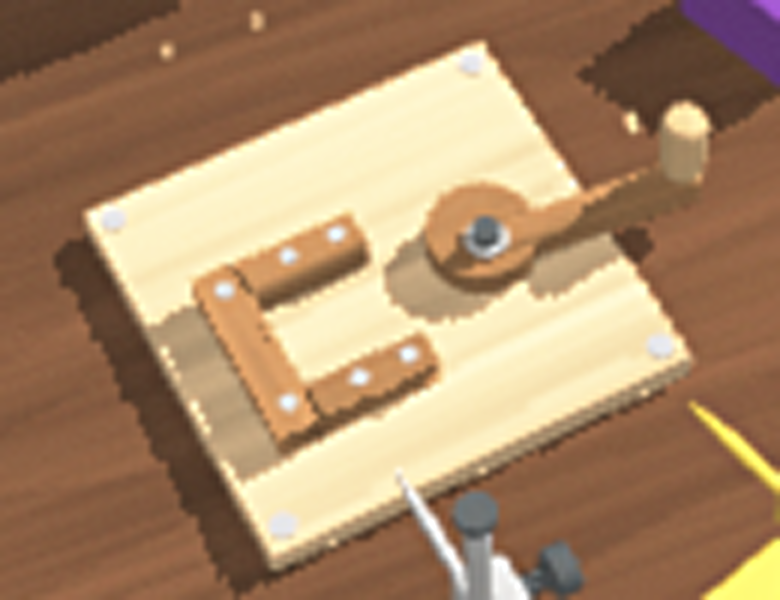

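View pics/s_g.png

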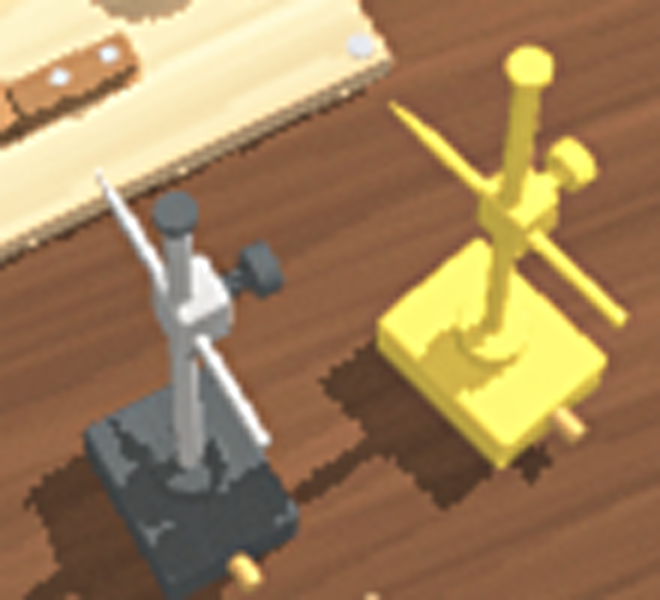

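View pics/t_g.png

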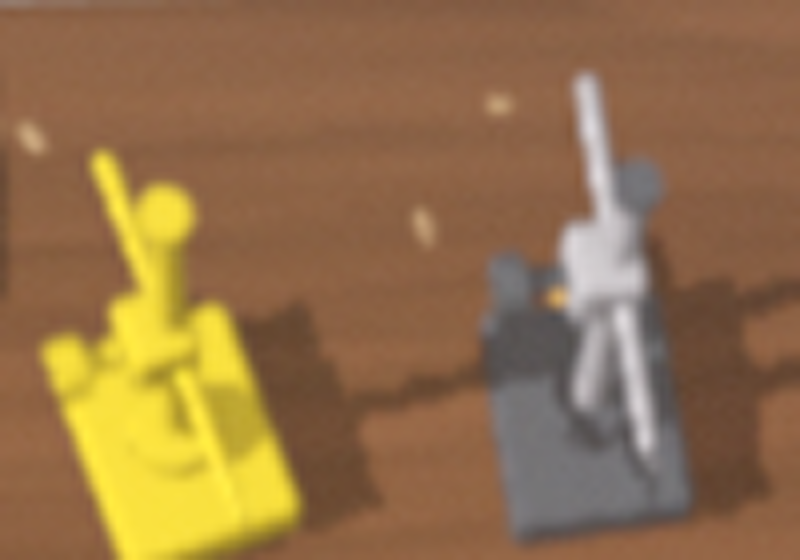

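```bash
cat > fit.py <<'E'
from h import *
from scipy.optimize import least_squares
def pk(c,x0,y0,s): return np.array([x0+(c[0]+.5)/s-.5,y0+(c[1]+.5)/s-.5])
def fit(obs,x0):
    # obs: list (pic, local pt, pixel)
    def f(q):
        c,s=np.cos(q[2]),np.sin(q[2]);r=[]
        for p,l,px in obs:
            X=[q[0]+c*l[0]-s*l[1],q[1]+s*l[0]+c*l[1],l[2]];r+=list(proj(p,X)-px)
        return r
    r=least_squares(f,x0,loss='soft_l1',x_scale=[.01,.01,.1]);return r.x,np.round(np.array(r.fun).reshape(-1,2),1)
E
python3 - <<'E'
from fit import *
s=pickle.load(open('scene0.pkl','rb'));t=pickle.load(open('top0.pkl','rb'))
T=lambda c:pk(c,200,190,3.6);B=lambda c:pk(c,230,220,6);A=lambda c:pk(c,330,150,6)
z=.015
L=[(.08,.115,z),(.08,-.075,z),(-.105,-.075,z),(-.105,.115,z)]
ot=[(t,l,T(c)) for l,c in zip(L,[(416,67),(697,30),(736,300),(450,340)])]
os=[(s,l,B(c)) for l,c in zip(L,[(690,356),(272,560),(86,213),(485,42)])]
for o in(ot,os,ot+os):
    q,r=fit(o,[.58,-.03,0]);print('jig',q.round(4),r.tolist())
z=.044
L=[(-.021,-.032,z),(.021,-.032,z),(.021,.032,z),(-.021,.032,z),(0,.01,z)]
bt=[(t,l,T(c)) for l,c in zip(L,[(155,254),(158,190),(57,187),(54,250),(90,220)])]
bs=[(s,l,A(c)) for l,c in zip(L,[(335,385),(378,455),(512,410),(470,343),(447,391)])]
for o in(bt,bs,bt+bs):
    q,r=fit(o,[.51,.17,0]);print('blank',q.round(4),r.tolist())
print('tip',tri(s,pk((99,176),280,270,6),t,pk((654,462),300,100,8)))
# knob top z=.07
print('knob',tri(s,B((686,112)),t,T((371,166))),onz(t,*T((371,166)),.07),onz(s,*B((686,112)),.07))
print('pivot',tri(s,B((486,232)),t,T((511,167))))
E
```

```text
jig [ 0.5989 -0.0535  0.1003] [[-0.3, -0.3], [-0.2, -0.2], [0.3, 0.6], [0.1, -0.1]]
jig [ 0.6012 -0.0534  0.0993] [[0.8, 0.3], [-0.1, -0.2], [-0.3, -0.1], [-0.2, -0.2]]
jig [ 0.5999 -0.0534  0.0998] [[-0.3, -0.7], [-0.2, -0.5], [0.3, 0.2], [0.1, -0.5], [0.6, -0.1], [-0.3, -0.6], [-0.5, -0.4], [-0.4, -0.5]]
blank [ 0.5649  0.2718 -0.0609] [[-0.5, -0.0], [-0.4, -0.1], [0.5, -0.0], [0.2, 0.2], [0.1, -0.1]]
blank [ 0.5656  0.2717 -0.029 ] [[0.3, -0.2], [0.2, -0.0], [0.1, 0.4], [-0.3, -0.1], [-0.3, 0.0]]
blank [ 0.5651  0.2718 -0.0486] [[-0.4, -0.3], [-0.5, -0.3], [0.3, 0.0], [0.3, 0.3], [0.1, -0.1], [0.3, -0.6], [-0.1, -0.3], [0.1, 0.4], [-0.1, -0.1], [-0.3, -0.0]]
tip (array([ 0.74736036, -0.0831045 ,  0.15354471]), np.float64(0.0008562078832853044))
knob (array([0.5911279 , 0.09791385, 0.07027782]), np.float64(0.0007853615082472188)) [0.59103731 0.09755568 0.07      ] [0.59105219 0.09838695 0.07      ]
pivot (array([0.59311246, 0.00807411, 0.03735624]), np.float64(0.0012900980066983864))
```

>>> send_rows(deltas=[{"delta_pos": [0, 0, 0], "turn": 7, "gripper": -0.35}, {"delta_pos": [0, 0, 0], "turn": 7, "gripper": -0.35}, {"delta_pos": [0, 0, 0], "turn": 7, "gripper": -0.35}, {"delta_pos": [0, 0, 0], "turn": 7, "gripper": -0.35}, {"delta_pos": [0, 0, 0], "turn": 7, "gripper": -0.35}, {"delta_pos": [0, 0, 0], "turn": 7, "gripper": -0.35}, {"delta_pos": [0, 0, 0], "turn": 7, "gripper": -0.35}, {"delta_pos": [0, 0, 0], "turn": 7, "gripper": -0.35}, {"delta_pos": [0, 0, 0], "turn": 7, "gripper": -0.35}, {"delta_pos": [0, 0, 0], "turn": 7, "gripper": -0.35}, {"delta_pos": [0, 0, 0], "turn": 7, "gripper": -0.35}, {"delta_pos": [0, 0, 0], "turn": 0, "gripper": -0.35}], squeeze=25)

```text
time_s: 3.1
position: [0.1718, 0.6269, 0.2123]
tcp_rot: [[0.999, 0.0, 0.045], [-0.045, -0.0, 0.999], [0.0, -1.0, -0.0]]
wrist_force: [-0.3, 0.7, -0.2]
finger_gap: 0.0595
```

```bash
cat > go.py <<'E'
import sys,numpy as np
from plant import ctrl
s=ctrl.state();R=s['tcp_rot'];p=s['position']
a=np.degrees(np.arctan2(R[1,0],R[0,0]))
print('t',round(s['time_s'],2),'pos',p.round(4),'yaw',a.round(2),'down',R[:,1].round(3),'gap',round(s['finger_gap'],4),'F',s['wrist_force'].round(1),'q',s['q'].round(2))
if len(sys.argv)>3:
    t=np.array([float(v) for v in sys.argv[1:4]])
    print('delta cm tool',(R.T@(t-p)*100).round(2),'dist',np.linalg.norm(t-p).round(3))
    if len(sys.argv)>4: print('turn',round(a-float(sys.argv[4]),2))
E
python3 go.py 0.565 0.2718 0.15 -2.6
```

```text
t 3.1 pos [0.1718 0.6269 0.2123] yaw -2.57 down [ 0. -0. -1.] gap 0.0595 F [-0.3  0.7 -0.2] q [-1.58  0.55  0.3   1.55 -0.18  1.07 -1.28]
delta cm tool [ 40.87   6.24 -33.71] dist 0.533
turn 0.03
```

>>> send_rows(deltas=[{"delta_pos": [2.5, 0, -2.0], "turn": 0, "gripper": -0.35}, {"delta_pos": [3, 0, -2.5], "turn": 0, "gripper": -0.35}, {"delta_pos": [3, 0, -2.5], "turn": 0, "gripper": -0.35}, {"delta_pos": [3, 0, -2.5], "turn": 0, "gripper": -0.35}, {"delta_pos": [3, 0, -2.5], "turn": 0, "gripper": -0.35}, {"delta_pos": [3, 0.2, -2.5], "turn": 0, "gripper": -0.35}, {"delta_pos": [3, 0.5, -2.5], "turn": 0, "gripper": -0.35}, {"delta_pos": [3, 0.5, -2.5], "turn": 0, "gripper": -0.35}, {"delta_pos": [3, 0.5, -2.5], "turn": 0, "gripper": -0.35}, {"delta_pos": [3, 0.5, -2.5], "turn": 0, "gripper": -0.35}, {"delta_pos": [3, 0.5, -2.5], "turn": 0, "gripper": -0.35}, {"delta_pos": [3, 0.5, -2.5], "turn": 0, "gripper": -0.35}])

```text
time_s: 4.1
position: [0.5158, 0.3163, 0.1803]
tcp_rot: [[0.999, 0.0, 0.036], [-0.036, 0.0, 0.999], [0.0, -1.0, 0.0]]
wrist_force: [-0.3, -0.2, -0.4]
finger_gap: 0.0595
```

```bash
python3 go.py 0.565 0.2718 0.15 -2.6
```

```text
t 4.1 pos [0.5158 0.3163 0.1803] yaw -2.08 down [ 0.  0. -1.] gap 0.0595 F [-0.3 -0.2 -0.4] q [-0.9   0.52  0.38  1.71 -0.23  0.96 -0.47]
delta cm tool [ 5.07  3.03 -4.27] dist 0.073
turn 0.52
```

>>> send_rows(deltas=[{"delta_pos": [2, 1.0, -2.0], "turn": 0, "gripper": -0.35}, {"delta_pos": [2, 1.0, -2.0], "turn": 0, "gripper": -0.35}, {"delta_pos": [0, 0, 0], "turn": 0, "gripper": -0.35}, {"delta_pos": [0, 0, 0], "turn": 0, "gripper": -0.35}])

```text
time_s: 4.43
position: [0.5538, 0.2738, 0.1598]
tcp_rot: [[0.999, -0.001, 0.041], [-0.041, -0.001, 0.999], [-0.0, -1.0, -0.001]]
wrist_force: [-1.0, 0.0, -0.0]
finger_gap: 0.0594
```

```bash
python3 go.py 0.565 0.2718 0.10 -2.6;python3 - <<'E'
from plant import ctrl
from h import *
p=ctrl.snapshot('scene');crop(p,340,140,130,100,6,'pics/b1.png')
E
```

```text
t 4.43 pos [0.5538 0.2738 0.1598] yaw -2.37 down [-0.001 -0.001 -1.   ] gap 0.0594 F [-1.  0. -0.] q [-0.8   0.56  0.38  1.69 -0.25  0.94 -0.37]
delta cm tool [ 1.13  5.98 -0.15] dist 0.061
turn 0.23
```

View pics/b1.png

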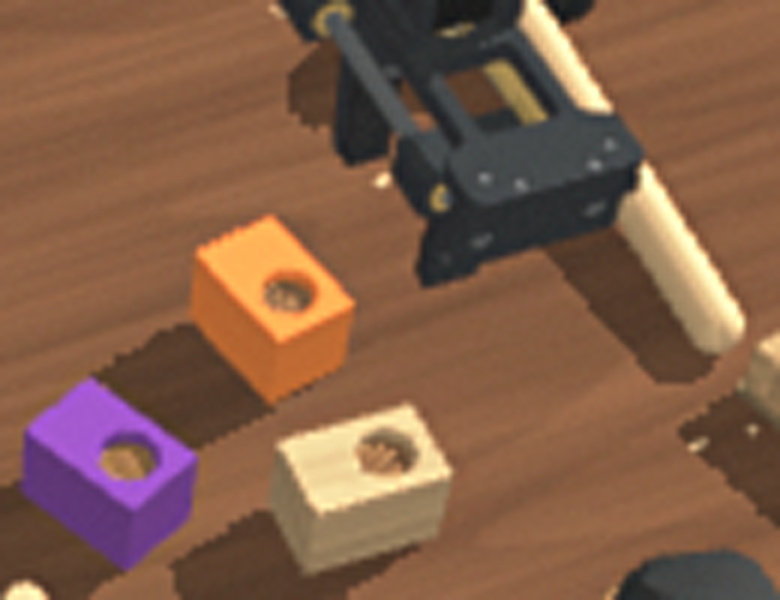

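>>> send_rows(deltas=[{"delta_pos": [1.1, 2, -0.15], "turn": 0.2, "gripper": -0.35}, {"delta_pos": [0, 2.5, 0], "turn": 0, "gripper": -0.35}, {"delta_pos": [0, 2, 0], "turn": 0, "gripper": -0.35}, {"delta_pos": [0, 1.5, 0], "turn": 0, "gripper": -0.35}, {"delta_pos": [0, 0, 0], "turn": 0, "gripper": -0.35}, {"delta_pos": [0, 0, 0], "turn": 0, "gripper": -0.35}])

```text
time_s: 4.98
position: [0.5628, 0.2756, 0.0803]
tcp_rot: [[0.999, -0.001, 0.041], [-0.041, 0.0, 0.999], [-0.001, -1.0, 0.0]]
wrist_force: [-0.1, 0.1, 0.1]
finger_gap: 0.0597
```

```bash
python3 go.py 0.565 0.2718 0.024 -2.6;python3 - <<'E'
from plant import ctrl
from h import *
p=ctrl.snapshot('scene');crop(p,340,140,130,100,6,'pics/b2.png')
print(proj(p,ctrl.state()['position']))
E
```

```text
t 4.98 pos [0.5628 0.2756 0.0803] yaw -2.35 down [-0.001  0.    -1.   ] gap 0.0597 F [-0.1  0.1  0.1] q [-0.76  0.68  0.34  1.71 -0.29  0.8  -0.33]
delta cm tool [ 0.24  5.63 -0.37] dist 0.056
turn 0.25
[403.19598655 205.70841569]
```

View pics/b2.png

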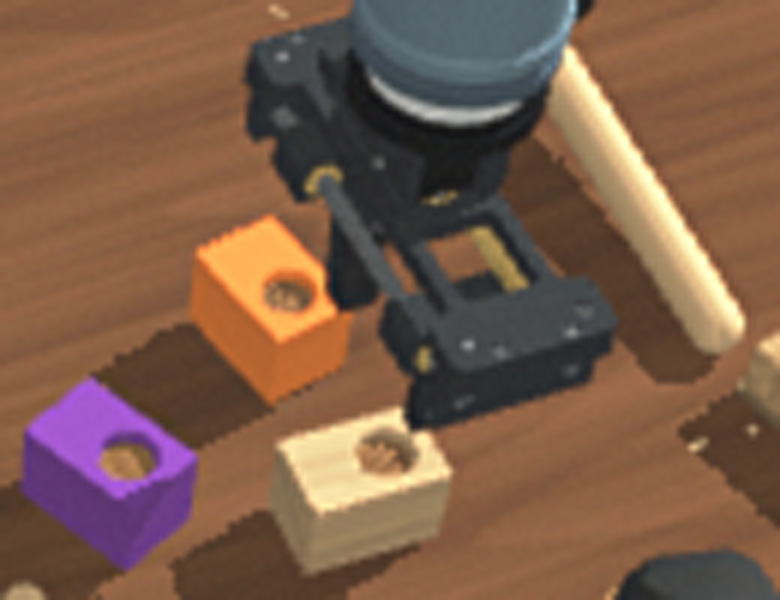

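>>> send_rows(deltas=[{"delta_pos": [0.2, 0, -0.4], "turn": 0.2, "gripper": -0.35}, {"delta_pos": [0, 1, 0], "turn": 0, "gripper": -0.35}, {"delta_pos": [0, 0.8, 0], "turn": 0, "gripper": -0.35}, {"delta_pos": [0, 0, 0], "turn": 0, "gripper": -0.35}, {"delta_pos": [0, 0, 0], "turn": 0, "gripper": -0.35}, {"delta_pos": [0, 0, 0], "turn": 0, "gripper": -0.35}])

```text
time_s: 5.53
position: [0.5657, 0.27, 0.0622]
tcp_rot: [[0.999, -0.0, 0.048], [-0.048, -0.0, 0.999], [-0.0, -1.0, -0.0]]
wrist_force: [-0.3, 0.0, -0.7]
finger_gap: 0.0598
```

```bash
python3 go.py 0.565 0.2718 0.024 -2.6;python3 - <<'E'
from plant import ctrl
from h import *
p=ctrl.snapshot('scene');crop(p,340,140,130,100,6,'pics/b3.png')
s=ctrl.state()
for d in(-.03,0,.03):print((proj(p,s['position']+d*s['tcp_rot'][:,0])-[340,140])*6)
p=ctrl.snapshot('top');crop(p,190,230,110,80,7,'pics/b3t.png')
E
```

```text
t 5.53 pos [0.5657 0.27   0.0622] yaw -2.74 down [-0. -0. -1.] gap 0.0598 F [-0.3  0.  -0.7] q [-0.75  0.71  0.33  1.71 -0.31  0.77 -0.32]
delta cm tool [-0.08  3.82  0.18] dist 0.038
turn -0.14
[334.2182789  379.62147528]
[364.19831135 429.90909674]
[394.99559476 481.56755086]
```

View pics/b3.png

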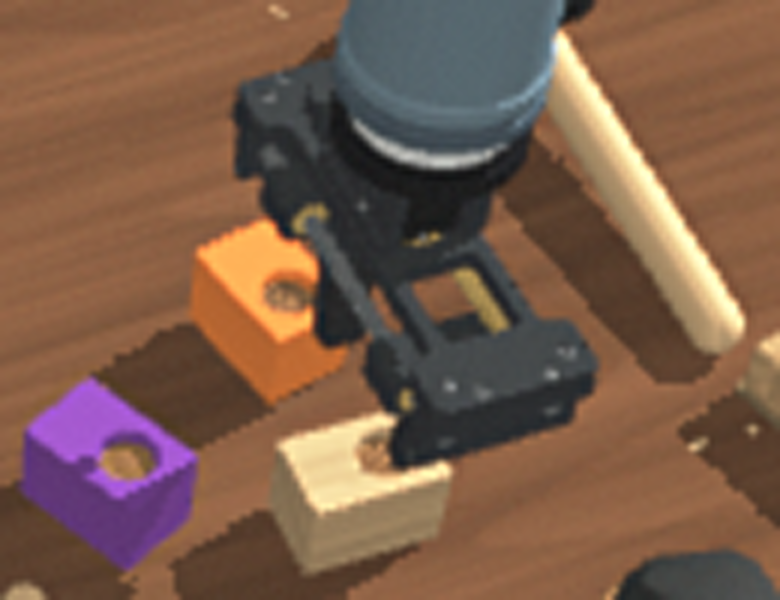

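View pics/b3t.png

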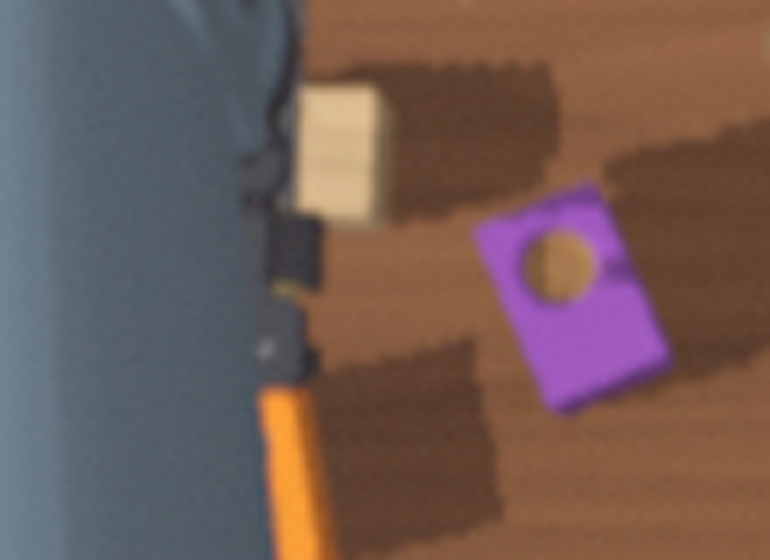

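Run:
```python
from h import *
p=pickle.load(open('scene0.pkl','rb'))
P=np.array([0.17183,0.6262,0.21149]);x=np.array([.2645,.9644,-.0017]);z=np.array([-.9644,.2645,0])
im=cv2.resize(p['frame'][0:70,410:510,::-1],None,fx=8,fy=8,interpolation=cv2.INTER_CUBIC)
for d in(-.061,-.044,0,.044,.061):
  for e in(-.009,.009):
    for h in (0,.04):
      u=(proj(p,P+d*x+e*z+[0,0,h])-[410,0]+.5)*8;cv2.circle(im,tuple(int(v) for v in u),4,(0,0,255) if h==0 else (0,255,0),-1)
cv2.imwrite('pics/g0.png',im)
```

```text
(no output)
```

View pics/g0.png

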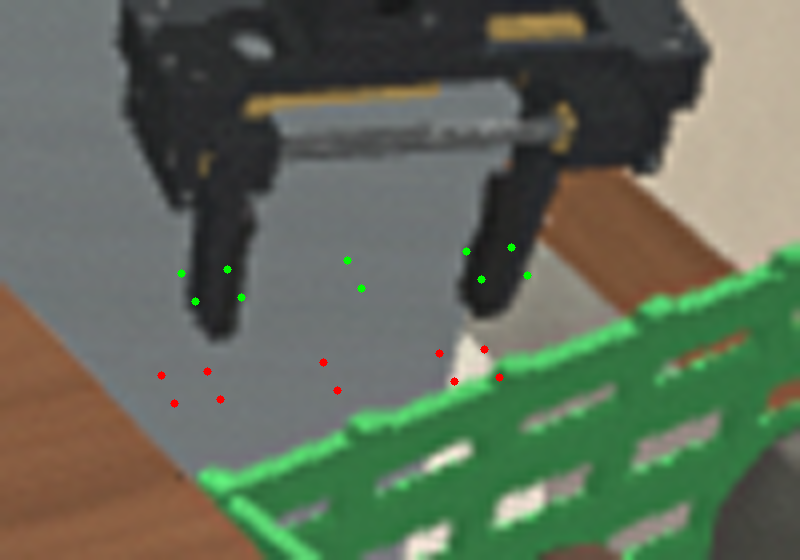

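>>> send_rows(deltas=[{"delta_pos": [-0.1, 1, 0.2], "turn": 0, "gripper": -0.35}, {"delta_pos": [0, 1.3, 0], "turn": 0, "gripper": -0.35}, {"delta_pos": [0, 1.2, 0], "turn": 0, "gripper": -0.35}, {"delta_pos": [0, 0, 0], "turn": 0, "gripper": -0.35}, {"delta_pos": [0, 0, 0], "turn": 0, "gripper": -0.35}, {"delta_pos": [0, 0, 0], "turn": 0, "gripper": -0.35}])

```text
time_s: 6.13
position: [0.5648, 0.2718, 0.0271]
tcp_rot: [[0.999, -0.0, 0.048], [-0.048, -0.0, 0.999], [-0.0, -1.0, -0.0]]
wrist_force: [-0.1, -0.1, 0.0]
finger_gap: 0.0594
```

```bash
python3 go.py 0.565 0.2718 0.024 -2.6;python3 - <<'E'
from plant import ctrl
from h import *
p=ctrl.snapshot('scene');s=ctrl.state()
im=cv2.resize(p['frame'][150:250,340:450,::-1],None,fx=7,fy=7,interpolation=cv2.INTER_CUBIC);R=s['tcp_rot']
for d in(-.03,.03,.047):
  for e in(-.009,.009):
    for h,c in ((0,(0,0,255)),(.02,(0,255,0))):
      u=(proj(p,s['position']+d*R[:,0]+e*R[:,2]+[0,0,h])-[340,150]+.5)*7;cv2.circle(im,tuple(int(v) for v in u),3,c,-1)
cv2.imwrite('pics/b4.png',im)
E
```

```text
t 6.13 pos [0.5648 0.2718 0.0271] yaw -2.75 down [-0. -0. -1.] gap 0.0594 F [-0.1 -0.1  0. ] q [-0.74  0.76  0.31  1.72 -0.32  0.71 -0.31]
delta cm tool [0.02 0.31 0.  ] dist 0.003
turn -0.15
```

View pics/b4.png

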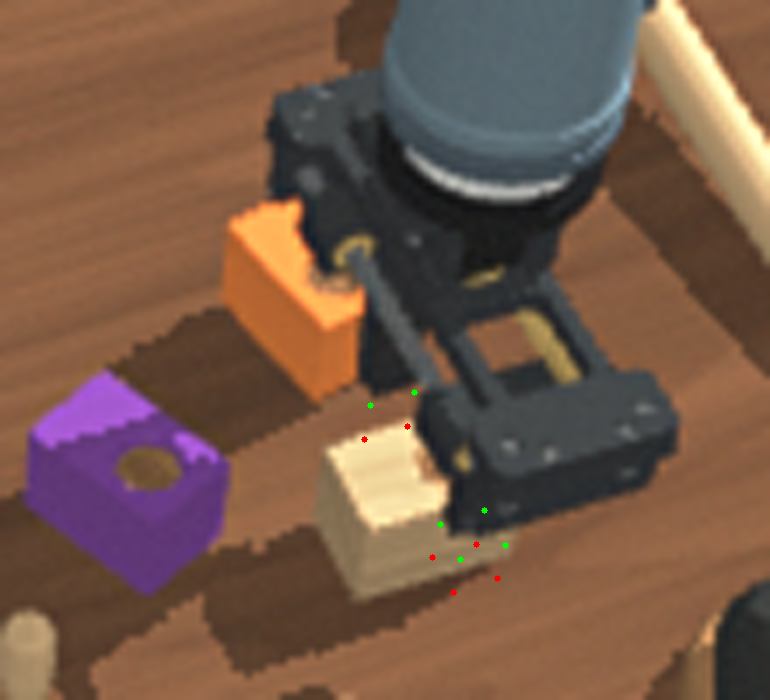

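>>> send_rows(deltas=[{"delta_pos": [0, -0.7, 0], "turn": 0, "gripper": -0.35}, {"delta_pos": [0, 0, 0], "turn": 0, "gripper": -0.35}, {"delta_pos": [0, 0, 0], "turn": 0, "gripper": 0.3}, {"delta_pos": [0, 0, 0], "turn": 0, "gripper": 0.3}, {"delta_pos": [0, 0, 0], "turn": 0, "gripper": 0.3}, {"delta_pos": [0, 0, 0], "turn": 0, "gripper": 0.3}], squeeze=3)

```text
time_s: 6.68
position: [0.5647, 0.272, 0.0343]
tcp_rot: [[0.999, -0.0, 0.048], [-0.048, 0.0, 0.999], [-0.0, -1.0, 0.0]]
wrist_force: [0.3, -1.0, 0.4]
finger_gap: 0.0346
```

```bash
python3 go.py 0.565 0.2718 0.024 -2.6;python3 - <<'E'
from plant import ctrl
from h import *
p=ctrl.snapshot('scene');s=ctrl.state()
im=cv2.resize(p['frame'][150:250,340:450,::-1],None,fx=7,fy=7,interpolation=cv2.INTER_CUBIC);R=s['tcp_rot']
cv2.imwrite('pics/b5.png',im)
E
```

```text
t 6.68 pos [0.5647 0.272  0.0343] yaw -2.74 down [-0.  0. -1.] gap 0.0346 F [ 0.3 -1.   0.4] q [-0.74  0.75  0.31  1.72 -0.32  0.72 -0.31]
delta cm tool [ 0.03  1.03 -0.02] dist 0.01
turn -0.14
```

View pics/b5.png

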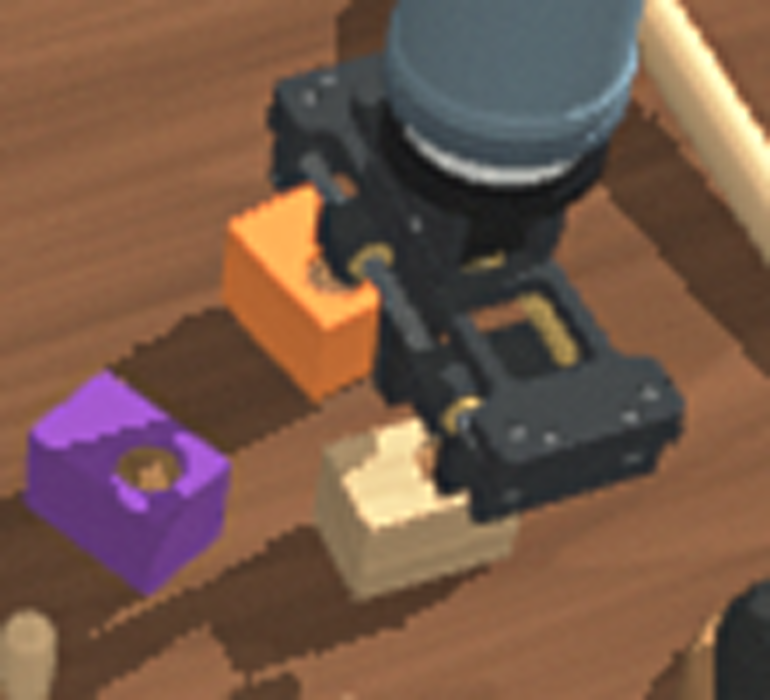

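>>> send_rows(deltas=[{"delta_pos": [0, 0, 0], "turn": 0, "gripper": -0.35}, {"delta_pos": [0, 0, 0], "turn": 0, "gripper": -0.35}, {"delta_pos": [0, 0, 0], "turn": 0, "gripper": -0.35}, {"delta_pos": [0, 0, 0], "turn": 0, "gripper": -0.35}, {"delta_pos": [0, 0, 0], "turn": 0, "gripper": -0.35}, {"delta_pos": [0, 1, 0], "turn": 0, "gripper": -0.35}, {"delta_pos": [0, 1, 0], "turn": 0, "gripper": -0.35}, {"delta_pos": [0, 0.8, 0], "turn": 0, "gripper": -0.35}, {"delta_pos": [0, 0.4, 0], "turn": 0, "gripper": -0.35}, {"delta_pos": [0, 0, 0], "turn": 0, "gripper": -0.35}, {"delta_pos": [0, 0, 0], "turn": 0, "gripper": -0.35}])

```text
time_s: 7.65
position: [0.5646, 0.2717, 0.0018]
tcp_rot: [[0.999, -0.001, 0.048], [-0.048, -0.001, 0.999], [-0.001, -1.0, -0.001]]
wrist_force: [0.3, 0.7, -0.1]
finger_gap: 0.06
```

```bash
python3 go.py 0.565 0.2718 0.001 -2.6;python3 - <<'E'
from plant import ctrl
from h import *
p=ctrl.snapshot('scene');s=ctrl.state()
im=cv2.resize(p['frame'][150:250,340:450,::-1],None,fx=7,fy=7,interpolation=cv2.INTER_CUBIC);R=s['tcp_rot']
cv2.imwrite('pics/b6.png',im)
E
```

```text
t 7.65 pos [0.5646 0.2717 0.0018] yaw -2.75 down [-0.001 -0.001 -1.   ] gap 0.06 F [ 0.3  0.7 -0.1] q [-0.73  0.8   0.29  1.72 -0.34  0.67 -0.3 ]
delta cm tool [0.04 0.08 0.01] dist 0.001
turn -0.15
```

View pics/b6.png

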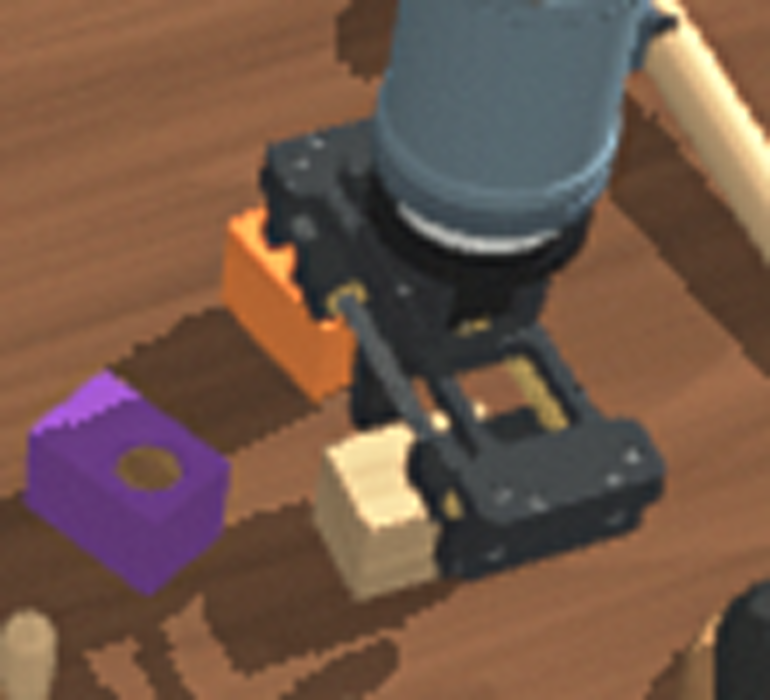

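>>> send_rows(deltas=[{"delta_pos": [0, 0, 0], "turn": -0.15, "gripper": 0.3}, {"delta_pos": [0, 0, 0], "turn": 0, "gripper": 0.3}, {"delta_pos": [0, 0, 0], "turn": 0, "gripper": 0.3}, {"delta_pos": [0, 0, 0], "turn": 0, "gripper": 0.3}, {"delta_pos": [0, 0, 0], "turn": 0, "gripper": 0.3}, {"delta_pos": [0, 0, 0], "turn": 0, "gripper": 0.3}], squeeze=25)

```text
time_s: 8.2
position: [0.5651, 0.2721, 0.0027]
tcp_rot: [[0.999, 0.0, 0.045], [-0.045, 0.0, 0.999], [0.0, -1.0, 0.0]]
wrist_force: [-0.2, 0.1, 2.9]
finger_gap: 0.0417
```

```bash
python3 go.py 0.565 0.2718 0.001 -2.6
```

```text
t 8.2 pos [0.5651 0.2721 0.0027] yaw -2.59 down [ 0.  0. -1.] gap 0.0417 F [-0.2  0.1  2.9] q [-0.73  0.79  0.29  1.72 -0.34  0.67 -0.3 ]
delta cm tool [-0.    0.17 -0.03] dist 0.002
turn 0.01
```

>>> send_rows(deltas=[{"delta_pos": [0, -1, 0], "turn": 0, "gripper": 0.3}, {"delta_pos": [0, -2, 0], "turn": 0, "gripper": 0.3}, {"delta_pos": [0, -2.5, 0], "turn": 0, "gripper": 0.3}, {"delta_pos": [0, -2.5, 0], "turn": 0, "gripper": 0.3}, {"delta_pos": [0, -2, 0], "turn": -2, "gripper": 0.3}, {"delta_pos": [0, -1, -1], "turn": -3, "gripper": 0.3}, {"delta_pos": [0, 0, -2], "turn": -3, "gripper": 0.3}, {"delta_pos": [0, 0, -3], "turn": 0, "gripper": 0.3}, {"delta_pos": [0, 0, -2], "turn": 0, "gripper": 0.3}, {"delta_pos": [0, 0, 0], "turn": 0, "gripper": 0.3}, {"delta_pos": [0, 0, 0], "turn": 0, "gripper": 0.3}])

```text
time_s: 9.12
position: [0.5705, 0.1907, 0.1129]
tcp_rot: [[0.996, 0.0, -0.091], [0.091, -0.0, 0.996], [0.0, -1.0, -0.0]]
wrist_force: [-1.0, 1.0, -0.7]
finger_gap: 0.0418
```

```bash
python3 go.py 0.5996 -0.0504 0.10 5.7;python3 - <<'E'
from plant import ctrl
from h import *
p=ctrl.snapshot('scene');s=ctrl.state()
pickle.dump((p,s),open('s1.pkl','wb'))
crop(p,310,120,130,100,6,'pics/c1.png')
p=ctrl.snapshot('top');pickle.dump(p,open('t1.pkl','wb'));crop(p,200,200,130,100,6,'pics/c1t.png')
E
```

```text
t 9.12 pos [0.5705 0.1907 0.1129] yaw 5.24 down [ 0. -0. -1.] gap 0.0418 F [-1.   1.  -0.7] q [-0.63  0.59  0.33  1.76 -0.25  0.82 -0.1 ]
delta cm tool [  0.69   1.3  -24.27] dist 0.243
turn -0.46
```

View pics/c1.png

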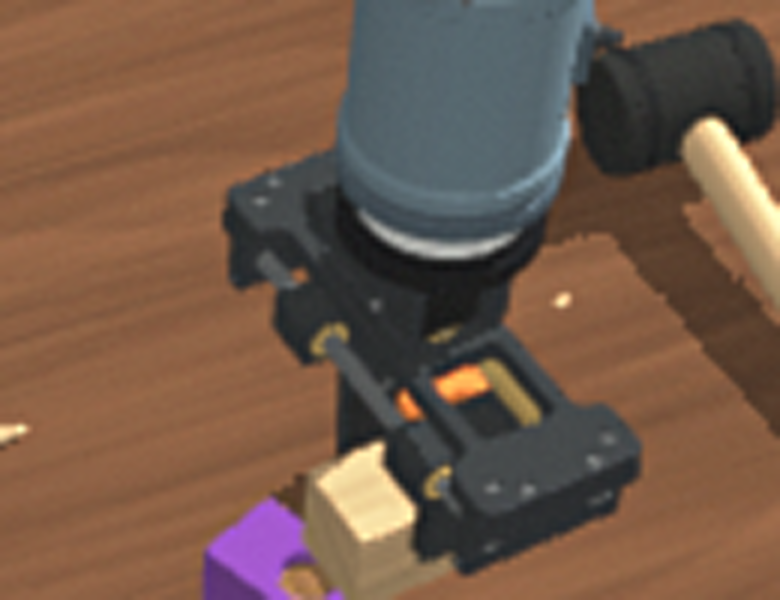

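View pics/c1t.png

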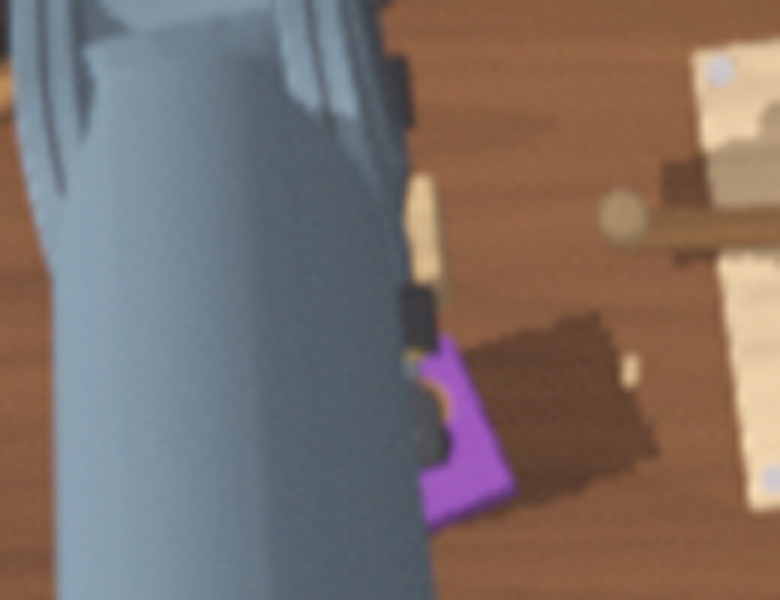

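>>> send_rows(deltas=[{"delta_pos": [0.1, 0, -2], "turn": -0.5, "gripper": 0.3}, {"delta_pos": [0.1, 0, -3], "turn": 0, "gripper": 0.3}, {"delta_pos": [0.1, 0, -3], "turn": 0, "gripper": 0.3}, {"delta_pos": [0.1, 0, -3], "turn": 0, "gripper": 0.3}, {"delta_pos": [0.1, 0, -3], "turn": 0, "gripper": 0.3}, {"delta_pos": [0.1, 0, -3], "turn": 0, "gripper": 0.3}, {"delta_pos": [0.1, 0, -3], "turn": 0, "gripper": 0.3}, {"delta_pos": [0, 0.5, -2.3], "turn": 0, "gripper": 0.3}, {"delta_pos": [0, 0.8, -2], "turn": 0, "gripper": 0.3}, {"delta_pos": [0, 0, 0], "turn": 0, "gripper": 0.3}, {"delta_pos": [0, 0, 0], "turn": 0, "gripper": 0.3}, {"delta_pos": [0, 0, 0], "turn": 0, "gripper": 0.3}])

```text
time_s: 10.22
position: [0.6024, -0.0465, 0.0993]
tcp_rot: [[0.994, -0.0, -0.105], [0.105, 0.001, 0.994], [0.0, -1.0, 0.001]]
wrist_force: [-0.4, -0.3, -1.0]
finger_gap: 0.0418
```

```bash
python3 go.py 0.5996 -0.0504 0.05 5.7;python3 - <<'E'
from plant import ctrl
from h import *
p=ctrl.snapshot('scene');s=ctrl.state()
pickle.dump((p,s),open('s2.pkl','wb'))
crop(p,220,190,150,110,5,'pics/d1.png')
E
```

```text
t 10.22 pos [ 0.6024 -0.0465  0.0993] yaw 6.04 down [-0.     0.001 -1.   ] gap 0.0418 F [-0.4 -0.3 -1. ] q [-0.23  0.62  0.32  1.76 -0.26  0.8   0.32]
delta cm tool [-0.32  4.93 -0.37] dist 0.05
turn 0.34
```

View pics/d1.png

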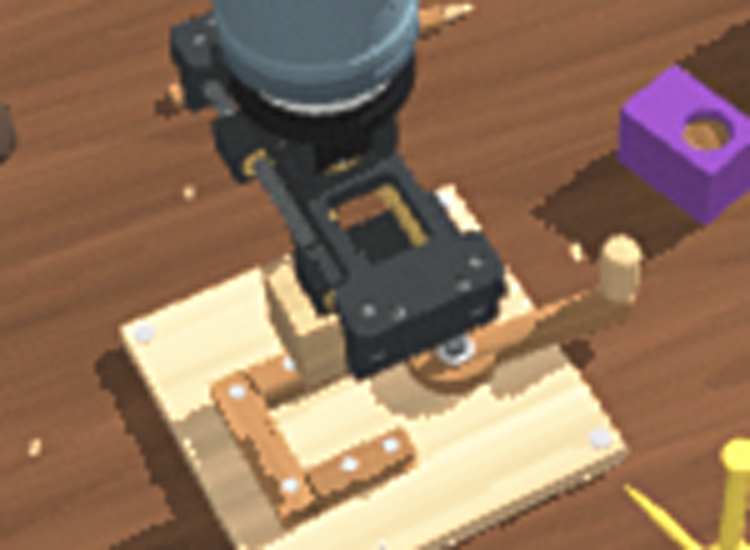

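```bash
cat > ov.py <<'E'
from h import *
def box(p,org,yaw,x0,y0,w,h,s,name,dims=(.021,.032,.044),col=(0,0,255)):
    im=cv2.resize(p['frame'][y0:y0+h,x0:x0+w,::-1],None,fx=s,fy=s,interpolation=cv2.INTER_CUBIC)
    c,sn=np.cos(yaw),np.sin(yaw);P={}
    for i in(-1,1):
        for j in(-1,1):
            for k in(0,1):
                X=[org[0]+c*i*dims[0]-sn*j*dims[1],org[1]+sn*i*dims[0]+c*j*dims[1],org[2]+k*dims[2]]
                u=(proj(p,X)-[x0,y0]+.5)*s;P[i,j,k]=tuple(int(v) for v in u)
    for a in P:
        for b in P:
            if sum(abs(np.subtract(a,b))>0)==1 and a<b: cv2.line(im,P[a],P[b],col,1,cv2.LINE_AA)
    cv2.imwrite(name,im)
E
python3 - <<'E'
from ov import *
p,s=pickle.load(open('s2.pkl','rb'))
box(p,s['position']-[0,0,.0027],np.radians(6.04),250,215,80,65,9,'pics/d2.png')
E
```

```text
(no output)
```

View pics/d2.png

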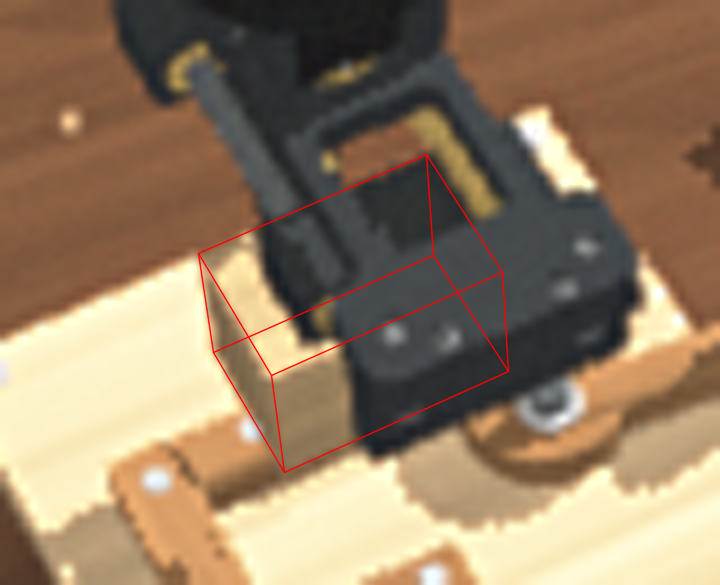

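>>> send_rows(deltas=[{"delta_pos": [-0.3, 1.0, -0.4], "turn": 0.3, "gripper": 0.3}, {"delta_pos": [0, 1.5, 0], "turn": 0, "gripper": 0.3}, {"delta_pos": [0, 1.5, 0], "turn": 0, "gripper": 0.3}, {"delta_pos": [0, 0, 0], "turn": 0, "gripper": 0.3}, {"delta_pos": [0, 0, 0], "turn": 0, "gripper": 0.3}, {"delta_pos": [0, 0, 0], "turn": 0, "gripper": 0.3}])

```text
time_s: 10.77
position: [0.5998, -0.0527, 0.0597]
tcp_rot: [[0.995, 0.001, -0.098], [0.098, 0.0, 0.995], [0.001, -1.0, 0.0]]
wrist_force: [0.0, 0.4, -1.1]
finger_gap: 0.0418
```

```bash
python3 go.py 0.5996 -0.0504 0.04 5.72
```

```text
t 10.77 pos [ 0.5998 -0.0527  0.0597] yaw 5.64 down [ 0.001  0.    -1.   ] gap 0.0418 F [ 0.   0.4 -1.1] q [-0.21  0.67  0.3   1.78 -0.28  0.73  0.35]
delta cm tool [-0.    1.97  0.23] dist 0.02
turn -0.08
```

>>> send_rows(deltas=[{"delta_pos": [0, 0.8, 0.2], "turn": 0, "gripper": 0.3}, {"delta_pos": [0, 0.8, 0], "turn": 0, "gripper": 0.3}, {"delta_pos": [0, 0, 0], "turn": 0, "gripper": 0.3}, {"delta_pos": [0, 0, 0], "turn": 0, "gripper": 0.3}, {"delta_pos": [0, 0, 0], "turn": 0, "gripper": 0.3}])

```text
time_s: 11.18
position: [0.5993, -0.0512, 0.0433]
tcp_rot: [[0.995, -0.0, -0.098], [0.098, -0.0, 0.995], [-0.0, -1.0, -0.0]]
wrist_force: [-0.5, -0.2, -0.8]
finger_gap: 0.0417
```

```bash
python3 go.py 0.5996 -0.0504 0.02 5.72
python3 - <<'E'
from plant import ctrl
from ov import *
p=ctrl.snapshot('scene');s=ctrl.state();R=s['tcp_rot']
box(p,s['position']-[0,0,.0027],np.arctan2(R[1,0],R[0,0]),250,220,80,65,9,'pics/d3.png')
box(p,[.5999,-.0534,.015],.0998,250,220,80,65,9,'pics/d3b.png',dims=(.023,.032,.016))
E
```

```text
t 11.18 pos [ 0.5993 -0.0512  0.0433] yaw 5.61 down [-0. -0. -1.] gap 0.0417 F [-0.5 -0.2 -0.8] q [-0.2   0.7   0.29  1.79 -0.29  0.7   0.35]
delta cm tool [0.04 2.33 0.07] dist 0.023
turn -0.11
```

View pics/d3.png

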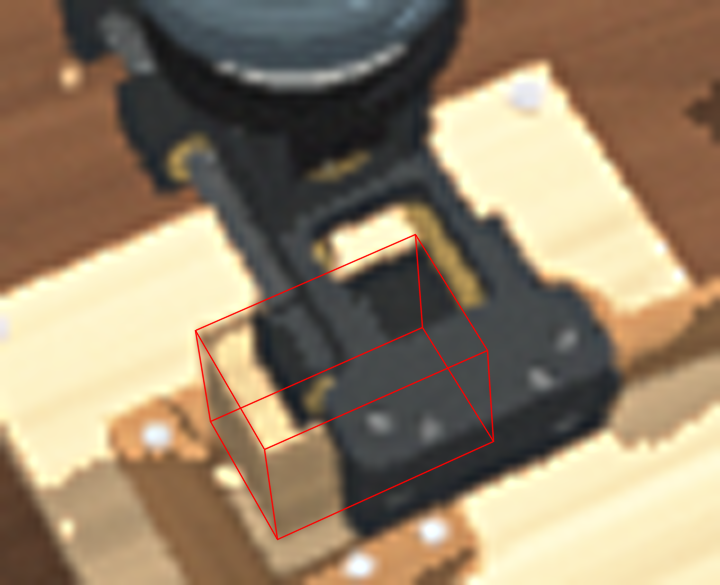

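View pics/d3b.png

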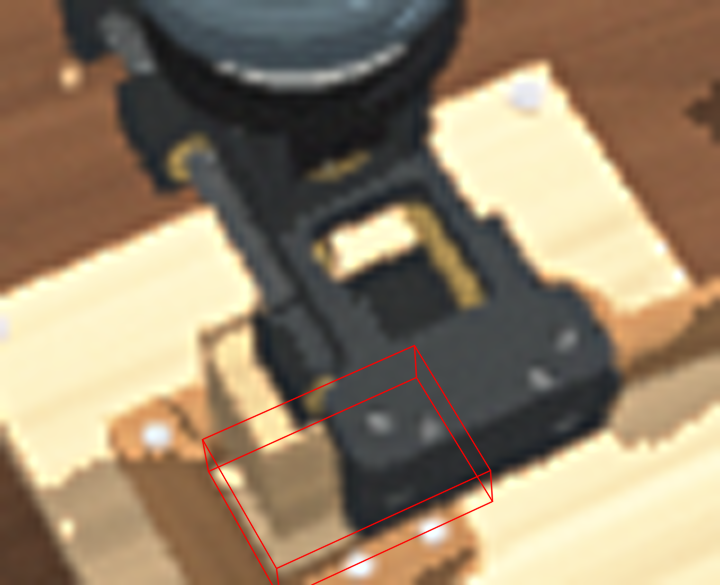

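>>> send_rows(deltas=[{"delta_pos": [0.05, 0.5, 0.05], "turn": -0.1, "gripper": 0.3}, {"delta_pos": [0, 0.5, 0], "turn": 0, "gripper": 0.3}, {"delta_pos": [0, 0.4, 0], "turn": 0, "gripper": 0.3}, {"delta_pos": [0, 0, 0], "turn": 0, "gripper": 0.3}, {"delta_pos": [0, 0, 0], "turn": 0, "gripper": 0.3}])

```text
time_s: 11.65
position: [0.5994, -0.0506, 0.0289]
tcp_rot: [[0.995, -0.001, -0.099], [0.099, -0.0, 0.995], [-0.001, -1.0, 0.0]]
wrist_force: [-0.5, 0.2, -1.8]
finger_gap: 0.0422
```

```bash
python3 go.py 0.5996 -0.0504 0.0185 5.72
```

```text
t 11.65 pos [ 0.5994 -0.0506  0.0289] yaw 5.7 down [-0.001 -0.    -1.   ] gap 0.0422 F [-0.5  0.2 -1.8] q [-0.2   0.72  0.28  1.79 -0.3   0.68  0.36]
delta cm tool [0.02 1.04 0.02] dist 0.01
turn -0.02
```

>>> send_rows(deltas=[{"delta_pos": [0, 0.4, 0], "turn": 0, "gripper": 0.3}, {"delta_pos": [0, 0.4, 0], "turn": 0, "gripper": 0.3}, {"delta_pos": [0, 0.2, 0], "turn": 0, "gripper": 0.3}, {"delta_pos": [0, 0, 0], "turn": 0, "gripper": 0.3}, {"delta_pos": [0, 0, 0], "turn": 0, "gripper": 0.3}])

```text
time_s: 12.07
position: [0.5996, -0.0505, 0.0191]
tcp_rot: [[0.995, -0.0, -0.099], [0.099, 0.0, 0.995], [-0.0, -1.0, 0.0]]
wrist_force: [-0.1, 0.2, -0.2]
finger_gap: 0.0416
```

```bash
python3 go.py 0.5996 -0.0504 0.0177 5.72
```

```text
t 12.07 pos [ 0.5996 -0.0505  0.0191] yaw 5.71 down [-0.  0. -1.] gap 0.0416 F [-0.1  0.2 -0.2] q [-0.19  0.73  0.28  1.79 -0.31  0.66  0.36]
delta cm tool [0.   0.14 0.01] dist 0.001
turn -0.01
```

>>> send_rows(deltas=[{"delta_pos": [0, 0, 0], "turn": 0, "gripper": -0.3}, {"delta_pos": [0, 0, 0], "turn": 0, "gripper": -0.3}, {"delta_pos": [0, 0, 0], "turn": 0, "gripper": -0.3}, {"delta_pos": [0, 0, 0], "turn": 0, "gripper": -0.3}, {"delta_pos": [0, -1.5, 0], "turn": 0, "gripper": -0.3}, {"delta_pos": [0, -3, 0], "turn": 0, "gripper": -0.3}, {"delta_pos": [0, -3, 0], "turn": 0, "gripper": -0.3}, {"delta_pos": [0, -3, 0], "turn": 0, "gripper": -0.3}, {"delta_pos": [0, -2, 0], "turn": 0, "gripper": -0.3}, {"delta_pos": [-2, 0, 0], "turn": 0, "gripper": -0.3}, {"delta_pos": [-3, 0, 0], "turn": 0, "gripper": -0.3}, {"delta_pos": [-3, 0, 0], "turn": 0, "gripper": -0.3}])

```text
time_s: 13.07
position: [0.5198, -0.0585, 0.1448]
tcp_rot: [[0.995, 0.002, -0.1], [0.1, -0.0, 0.995], [0.002, -1.0, -0.0]]
wrist_force: [-0.6, 0.4, -0.3]
finger_gap: 0.0571
```

```bash
python3 go.py
python3 - <<'E'
from plant import ctrl
from ov import *
p=ctrl.snapshot('scene')
crop(p,220,190,150,110,5,'pics/e1.png')
box(p,[.5996,-.0504,.015],.0998,250,220,80,65,9,'pics/e1b.png')
p=ctrl.snapshot('top');crop(p,290,190,130,100,6,'pics/e1t.png')
E
```

```text
t 13.07 pos [ 0.5198 -0.0585  0.1448] yaw 5.74 down [ 0.002 -0.    -1.   ] gap 0.0571 F [-0.6  0.4 -0.3] q [-0.26  0.43  0.36  1.95 -0.21  0.8   0.32]
```

View pics/e1.png

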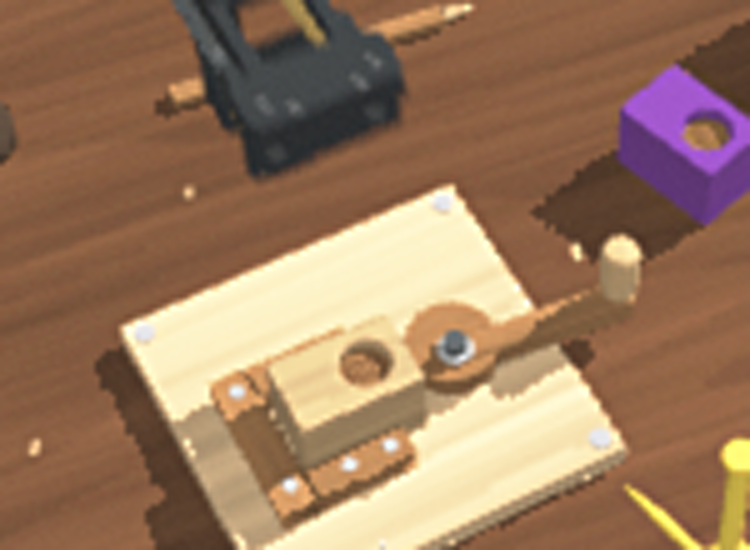

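View pics/e1b.png

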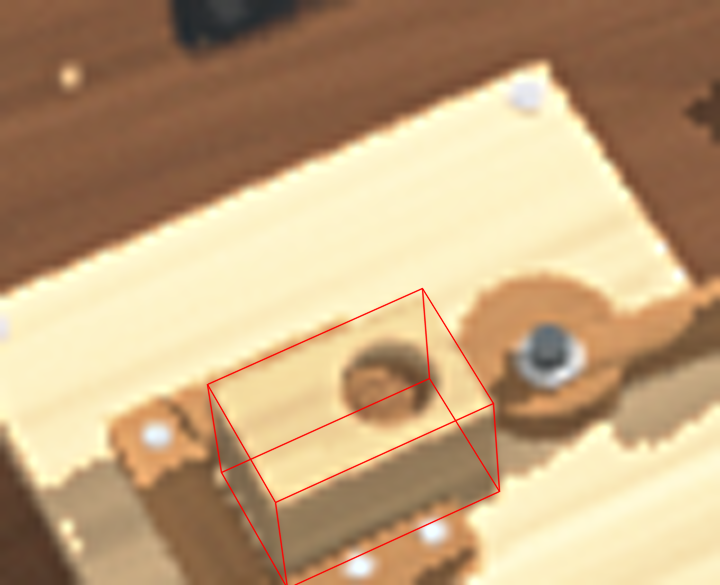

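View pics/e1t.png

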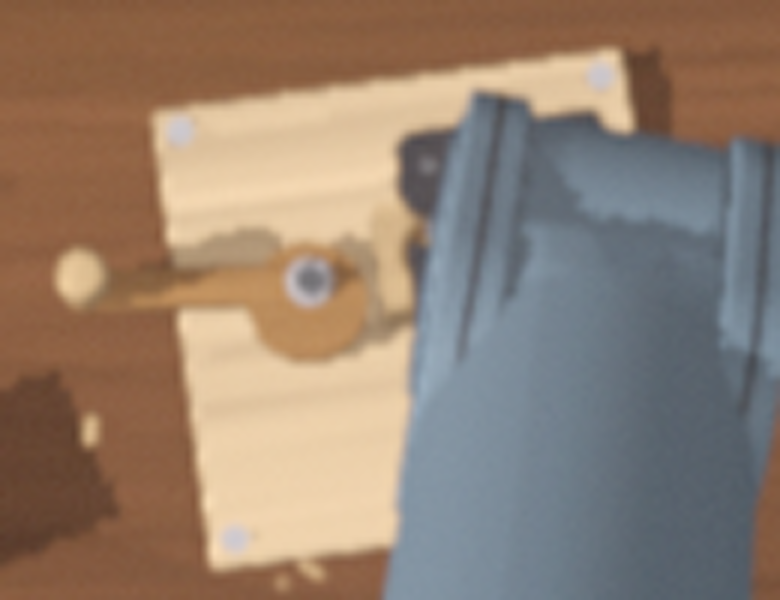

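```bash
python3 go.py 0.591 0.098 0.13 1.6
python3 - <<'E'
from fit import *
s=pickle.load(open('scene0.pkl','rb'));t=pickle.load(open('top0.pkl','rb'))
print('ytip',tri(s,pk((390,103),280,270,6),t,pk((235,520),300,100,8)))
E
```

```text
t 13.17 pos [ 0.5151 -0.0594  0.1439] yaw 5.59 down [-0.005  0.001 -1.   ] gap 0.0574 F [ 0.6 -0.2  0.2] q [-0.26  0.43  0.36  1.96 -0.21  0.8   0.32]
delta cm tool [ 9.1   1.37 14.92] dist 0.175
turn 3.99
ytip (array([0.74322618, 0.03093206, 0.1206673 ]), np.float64(0.00292954181282427))
```

>>> send_rows(deltas=[{"delta_pos": [1.5, 0, 2.5], "turn": 1, "gripper": 0.1}, {"delta_pos": [1.5, 0, 2.5], "turn": 1, "gripper": 0.1}, {"delta_pos": [1.5, 0, 2.5], "turn": 1, "gripper": 0.1}, {"delta_pos": [1.5, 0, 2.5], "turn": 1, "gripper": 0.1}, {"delta_pos": [1.5, 0.4, 2.5], "turn": 0, "gripper": 0.1}, {"delta_pos": [1.3, 0.5, 1.8], "turn": 0, "gripper": 0.1}, {"delta_pos": [0, 0, 0], "turn": 0, "gripper": 0.1}, {"delta_pos": [0, 0, 0], "turn": 0, "gripper": 0.1}, {"delta_pos": [0, 0, 0], "turn": 0, "gripper": 0.1}])

```text
time_s: 13.92
position: [0.5993, 0.0883, 0.1353]
tcp_rot: [[1.0, -0.0, -0.029], [0.029, -0.001, 1.0], [-0.0, -1.0, -0.001]]
wrist_force: [0.2, -1.4, 0.4]
finger_gap: 0.0397
```

```bash
python3 go.py 0.591 0.098 0.10 1.6
```

```text
t 13.92 pos [0.5993 0.0883 0.1353] yaw 1.66 down [-0.    -0.001 -1.   ] gap 0.0397 F [ 0.2 -1.4  0.4] q [-0.47  0.57  0.35  1.74 -0.24  0.87  0.01]
delta cm tool [-0.8   3.53  1.  ] dist 0.038
turn 0.06
```

>>> send_rows(deltas=[{"delta_pos": [-0.8, 1, 1.0], "turn": 0, "gripper": 0.1}, {"delta_pos": [0, 2, 0], "turn": 0, "gripper": 0.1}, {"delta_pos": [0, 2, 0], "turn": 0, "gripper": 0.1}, {"delta_pos": [0, 0, 0], "turn": 0, "gripper": 0.1}, {"delta_pos": [0, 0, 0], "turn": 0, "gripper": 0.1}])

```text
time_s: 14.33
position: [0.5903, 0.0975, 0.0852]
tcp_rot: [[1.0, -0.002, -0.028], [0.028, -0.001, 1.0], [-0.002, -1.0, -0.001]]
wrist_force: [1.0, 0.8, -0.1]
finger_gap: 0.0394
```

```bash
python3 go.py 0.591 0.098 0.024 1.6;python3 - <<'E'
from plant import ctrl
from h import *
p=ctrl.snapshot('scene');s=ctrl.state()
im=cv2.resize(p['frame'][180:290,280:400,::-1],None,fx=6,fy=6,interpolation=cv2.INTER_CUBIC);R=s['tcp_rot']
for d in(-.02,.02):
  for e in(-.009,.009):
    for h,c in ((.02,(0,255,0)),):
      u=(proj(p,s['position']+d*R[:,0]+e*R[:,2]+[0,0,h])-[280,180]+.5)*6;cv2.circle(im,tuple(int(v) for v in u),3,c,-1)
cv2.imwrite('pics/f1.png',im)
E
```

```text
t 14.33 pos [0.5903 0.0975 0.0852] yaw 1.59 down [-0.002 -0.001 -1.   ] gap 0.0394 F [ 1.   0.8 -0.1] q [-0.47  0.63  0.32  1.78 -0.27  0.77  0.01]
delta cm tool [0.08 6.12 0.05] dist 0.061
turn -0.01
```

View pics/f1.png

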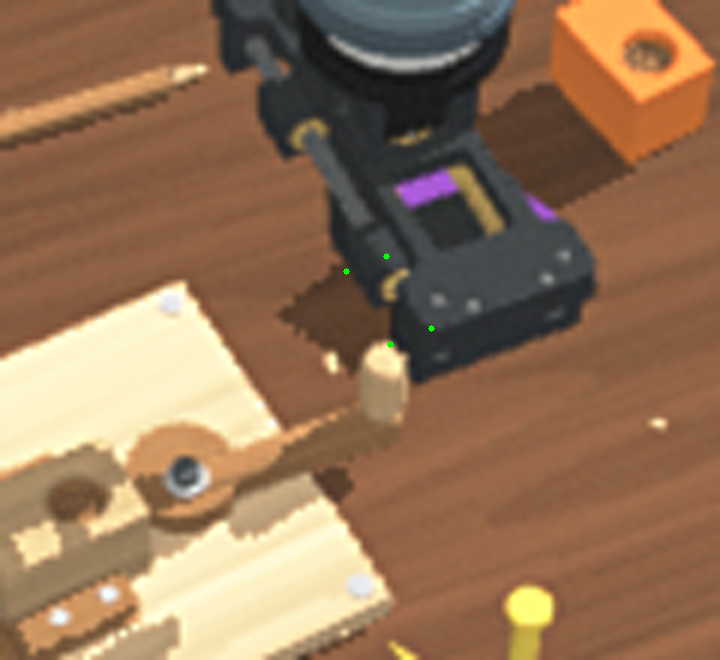

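>>> send_rows(deltas=[{"delta_pos": [0.05, 1.5, 0], "turn": 0, "gripper": 0.1}, {"delta_pos": [0, 1.5, 0], "turn": 0, "gripper": 0.1}, {"delta_pos": [0, 1.0, 0], "turn": 0, "gripper": 0.1}, {"delta_pos": [0, 0.5, 0], "turn": 0, "gripper": 0.1}, {"delta_pos": [0, 0.5, 0], "turn": 0, "gripper": 0.1}, {"delta_pos": [0, 0.5, 0], "turn": 0, "gripper": 0.1}, {"delta_pos": [0, 0.5, 0], "turn": 0, "gripper": 0.1}, {"delta_pos": [0, 0, 0], "turn": 0, "gripper": 0.1}, {"delta_pos": [0, 0, 0], "turn": 0, "gripper": 0.1}])

```text
time_s: 15.13
position: [0.5915, 0.0992, 0.0253]
tcp_rot: [[1.0, -0.0, -0.03], [0.03, -0.0, 1.0], [-0.0, -1.0, -0.0]]
wrist_force: [0.8, 0.7, 0.4]
finger_gap: 0.0393
```

```bash
python3 go.py 0.591 0.098 0.024 1.6;python3 - <<'E'
from plant import ctrl
from h import *
p=ctrl.snapshot('scene');crop(p,280,180,120,110,6,'pics/f2.png')
p=ctrl.snapshot('top');crop(p,250,190,120,90,6,'pics/f2t.png')
E
```

```text
t 15.13 pos [0.5915 0.0992 0.0253] yaw 1.71 down [-0. -0. -1.] gap 0.0393 F [0.8 0.7 0.4] q [-0.45  0.72  0.28  1.8  -0.3   0.67  0.04]
delta cm tool [-0.06  0.13 -0.11] dist 0.002
turn 0.11
```

View pics/f2.png

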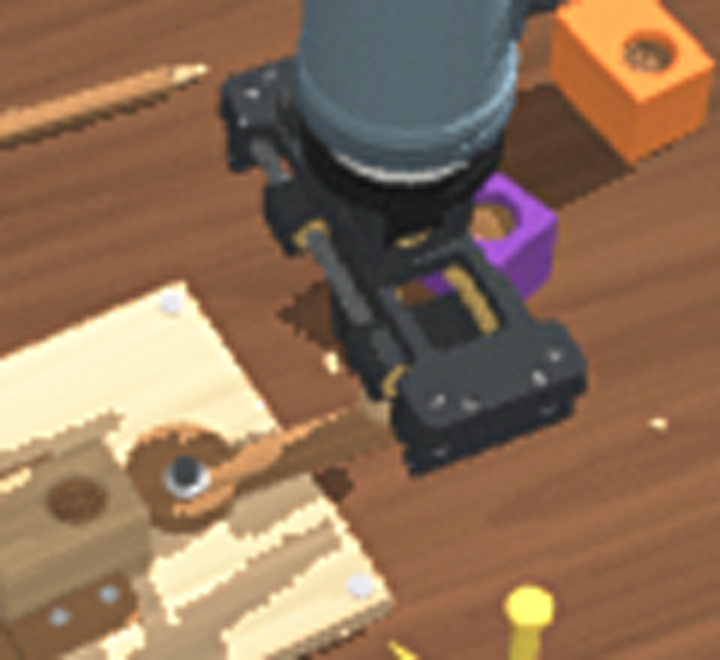

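View pics/f2t.png

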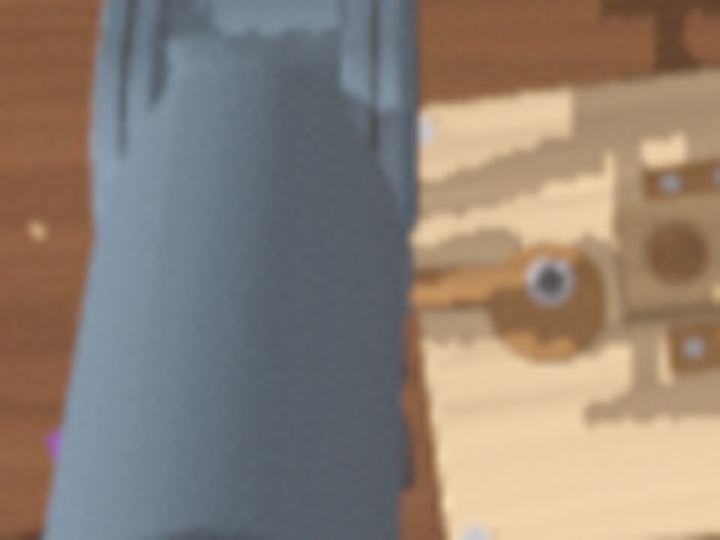

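>>> send_rows(deltas=[{"delta_pos": [0, 0, 0], "turn": 0, "gripper": 0.7}, {"delta_pos": [0, 0, 0], "turn": 0, "gripper": 0.7}, {"delta_pos": [0, 0, 0], "turn": 0, "gripper": 0.7}, {"delta_pos": [0, 0, 0], "turn": 0, "gripper": 0.7}, {"delta_pos": [0, 0, 0], "turn": 0, "gripper": 0.7}], squeeze=8)

```text
time_s: 15.65
position: [0.5918, 0.0993, 0.0255]
tcp_rot: [[1.0, 0.0, -0.03], [0.03, 0.0, 1.0], [0.0, -1.0, 0.0]]
wrist_force: [0.2, 0.1, 1.5]
finger_gap: 0.0196
```

>>> send_rows(deltas=[{"delta_pos": [-0.77, 0, -0.05], "turn": -5, "gripper": 0.7}, {"delta_pos": [-0.77, 0, -0.05], "turn": -5, "gripper": 0.7}, {"delta_pos": [-0.77, 0, -0.05], "turn": -5, "gripper": 0.7}, {"delta_pos": [-0.77, 0, -0.05], "turn": -5, "gripper": 0.7}, {"delta_pos": [-0.77, 0, -0.05], "turn": -5, "gripper": 0.7}, {"delta_pos": [-0.77, 0, -0.05], "turn": -5, "gripper": 0.7}, {"delta_pos": [0, 0, 0], "turn": 0, "gripper": 0.7}])

```text
time_s: 16.23
position: [0.5459, 0.0863, 0.0255]
tcp_rot: [[0.848, -0.003, -0.53], [0.53, 0.002, 0.848], [-0.001, -1.0, 0.003]]
wrist_force: [-2.8, 3.5, 3.3]
finger_gap: 0.0199
```

```bash
cat > lev.py <<'E'
from plant import ctrl
import numpy as np
s=ctrl.state();d=s['position'][:2]-[.5937,.009];a=np.degrees(np.arctan2(d[1],d[0]));R=s['tcp_rot']
print('t',s['time_s'],'radius',np.hypot(*d).round(4),'ang',a.round(1)%360,'lever rad',np.radians(a%360-5.7-75).round(3),'yaw',np.degrees(np.arctan2(R[1,0],R[0,0])).round(1),'F',s['wrist_force'].round(1),'z',s['position'][2].round(4),'gap',s['finger_gap'],s['q'].round(2))
E
python3 lev.py
```

```text
t 16.2333 radius 0.0909 ang 121.8 lever rad 0.716 yaw 32.0 F [-2.8  3.5  3.3] z 0.0255 gap 0.019881925731991112 [-0.34  0.65  0.14  1.91 -0.16  0.59  0.46]
```

>>> send_rows(deltas=[{"delta_pos": [-0.77, 0, -0.04], "turn": -5, "gripper": 0.7}, {"delta_pos": [-0.77, 0, -0.04], "turn": -5, "gripper": 0.7}, {"delta_pos": [-0.77, 0, -0.04], "turn": -5, "gripper": 0.7}, {"delta_pos": [-0.77, 0, -0.04], "turn": -5, "gripper": 0.7}, {"delta_pos": [-0.77, 0, -0.04], "turn": -5, "gripper": 0.7}, {"delta_pos": [-0.77, 0, -0.04], "turn": -5, "gripper": 0.7}, {"delta_pos": [-0.77, 0, -0.04], "turn": -5, "gripper": 0.7}, {"delta_pos": [-0.77, 0, -0.04], "turn": -5, "gripper": 0.7}, {"delta_pos": [0, 0, 0], "turn": 0, "gripper": 0.7}])

```text
time_s: 16.98
position: [0.5071, 0.0366, 0.025]
tcp_rot: [[0.31, -0.006, -0.951], [0.951, -0.0, 0.31], [-0.002, -1.0, 0.006]]
wrist_force: [-7.4, 2.5, 7.2]
finger_gap: 0.0198
```

```bash
python3 lev.py
```

```text
t 16.9833 radius 0.0909 ang 162.3 lever rad 1.424 yaw 71.9 F [-7.4  2.5  7.2] z 0.025 gap 0.019752622903397583 [-0.12  0.6  -0.05  2.01  0.05  0.54  1.05]
```

>>> send_rows(deltas=[{"delta_pos": [-0.77, 0, 0.0], "turn": -5, "gripper": 0.7}, {"delta_pos": [-0.77, 0, 0.0], "turn": -5, "gripper": 0.7}, {"delta_pos": [-0.77, 0, -0.03], "turn": -5, "gripper": 0.7}, {"delta_pos": [-0.77, 0, -0.03], "turn": -5, "gripper": 0.7}, {"delta_pos": [-0.5, 0, 0], "turn": -3, "gripper": 0.7}, {"delta_pos": [0, 0, 0], "turn": 0, "gripper": 0.7}, {"delta_pos": [0, 0, 0], "turn": 0, "gripper": 0.7}])

```text
time_s: 17.57
position: [0.5032, 0.0019, 0.025]
tcp_rot: [[-0.082, -0.005, -0.997], [0.997, -0.0, -0.082], [0.0, -1.0, 0.005]]
wrist_force: [-5.8, 1.1, 4.3]
finger_gap: 0.0197
```

```bash
python3 lev.py
```

```text
t 17.5667 radius 0.0908 ang 184.5 lever rad 1.811 yaw 94.7 F [-5.8  1.1  4.3] z 0.025 gap 0.019676549861612675 [ 0.03  0.6  -0.15  2.02  0.17  0.54  1.41]
```

>>> send_rows(deltas=[{"delta_pos": [-0.4, 0, 0.1], "turn": -1, "gripper": 0.7}, {"delta_pos": [0, 0, 0], "turn": 0, "gripper": 0.7}, {"delta_pos": [0, 0, 0], "turn": 0, "gripper": 0.7}])

```text
time_s: 17.82
position: [0.5034, -0.0003, 0.025]
tcp_rot: [[-0.101, -0.003, -0.995], [0.995, 0.001, -0.101], [0.002, -1.0, 0.003]]
wrist_force: [-4.3, 4.0, 1.9]
finger_gap: 0.0195
```

```bash
python3 lev.py
```

```text
t 17.8167 radius 0.0908 ang 185.9 lever rad 1.836 yaw 95.8 F [-4.3  4.   1.9] z 0.025 gap 0.019526807543645847 [ 0.04  0.6  -0.16  2.02  0.17  0.54  1.43]
```

Lever is at its stop. Release, lift, and look.

>>> send_rows(deltas=[{"delta_pos": [0, 0, 0], "turn": 0, "gripper": 0.0}, {"delta_pos": [0, 0, 0], "turn": 0, "gripper": 0.0}, {"delta_pos": [0, 0, 0], "turn": 0, "gripper": 0.0}, {"delta_pos": [0, 0, 0], "turn": 0, "gripper": 0.0}, {"delta_pos": [0, -1, 0], "turn": 0, "gripper": 0.0}, {"delta_pos": [0, -2, 0], "turn": 0, "gripper": 0.0}, {"delta_pos": [0, -3, 0], "turn": 0, "gripper": 0.0}, {"delta_pos": [0, -3, 0], "turn": 0, "gripper": 0.0}, {"delta_pos": [0, -3, 0], "turn": 0, "gripper": 0.0}, {"delta_pos": [-3, -2, 0], "turn": 0, "gripper": 0.0}, {"delta_pos": [-3, 0, 0], "turn": 0, "gripper": 0.0}, {"delta_pos": [-3, 0, 0], "turn": 0, "gripper": 0.0}])

```text
time_s: 18.82
position: [0.5156, -0.0926, 0.168]
tcp_rot: [[-0.101, 0.004, -0.995], [0.995, -0.001, -0.101], [-0.001, -1.0, -0.004]]
wrist_force: [-0.7, -0.0, -0.4]
finger_gap: 0.044
```

>>> send_rows(deltas=[{"delta_pos": [-3, 0, 0], "turn": 0, "gripper": 0.0}, {"delta_pos": [-3, 0, 0], "turn": 0, "gripper": 0.0}, {"delta_pos": [-3, 0, 0], "turn": 0, "gripper": 0.0}, {"delta_pos": [-3, 0, 0], "turn": 0, "gripper": 0.0}, {"delta_pos": [0, 0, 0], "turn": 0, "gripper": 0.0}])

```text
time_s: 19.23
position: [0.5255, -0.2187, 0.1663]
tcp_rot: [[-0.091, 0.001, -0.996], [0.996, -0.004, -0.091], [-0.004, -1.0, -0.001]]
wrist_force: [-0.2, 0.0, -1.1]
finger_gap: 0.044
```

```bash
python3 go.py
python3 - <<'E'
from plant import ctrl
from ov import *
p=ctrl.snapshot('scene');pickle.dump(p,open('s3.pkl','wb'))
c,s=np.cos(.0998),np.sin(.0998)
box(p,[.5999,-.0534,.015],.0998,230,210,130,100,6,'pics/g1b.png')
crop(p,80,220,130,100,6,'pics/l1s.png')
p=ctrl.snapshot('top');pickle.dump(p,open('t3.pkl','wb'));crop(p,290,190,130,100,6,'pics/g1t.png');crop(p,440,220,100,120,5,'pics/l1t.png')
E
```

```text
t 19.23 pos [ 0.5255 -0.2187  0.1663] yaw 95.23 down [ 0.001 -0.004 -1.   ] gap 0.044 F [-0.2  0.  -1.1] q [ 0.41  0.46 -0.13  1.8   0.08  0.89  1.91]
```

View pics/g1b.png

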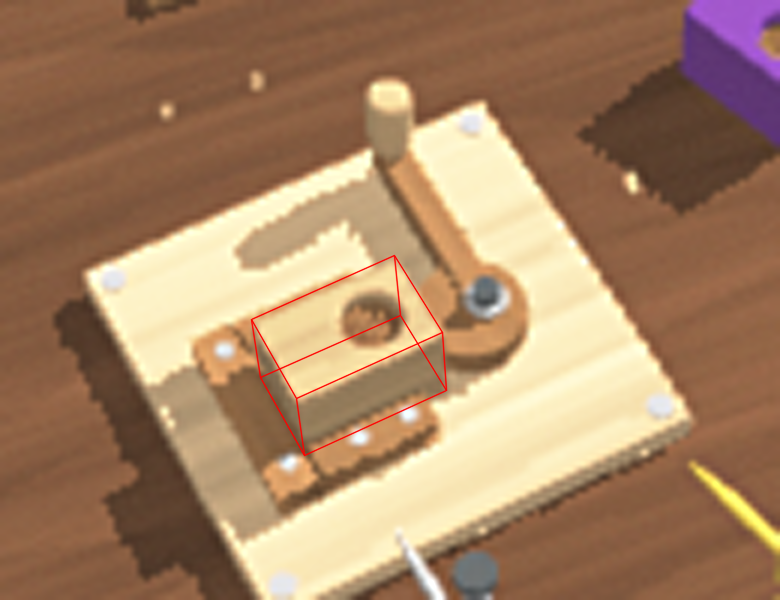

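View pics/g1t.png

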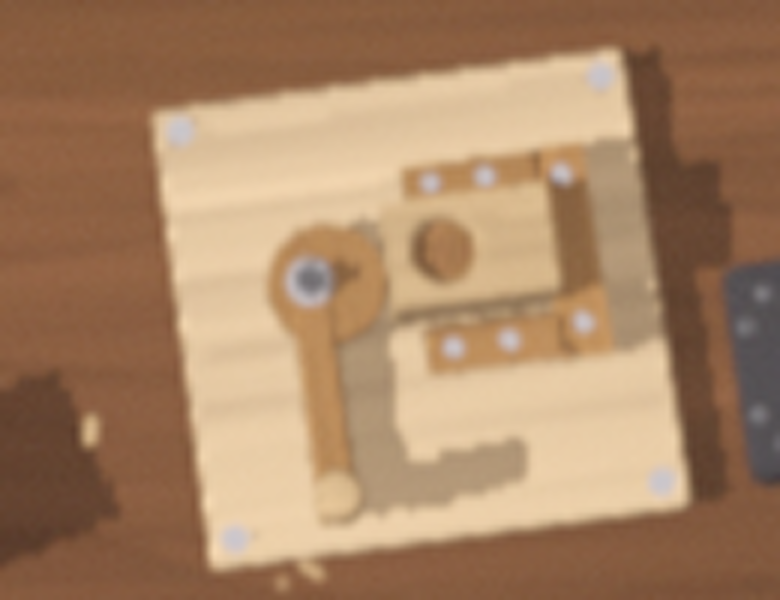

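View pics/l1s.png

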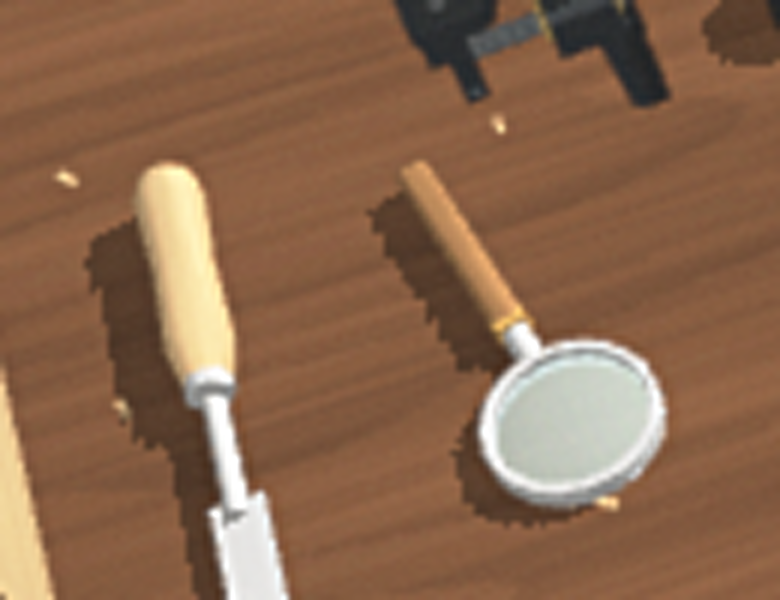

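View pics/l1t.png

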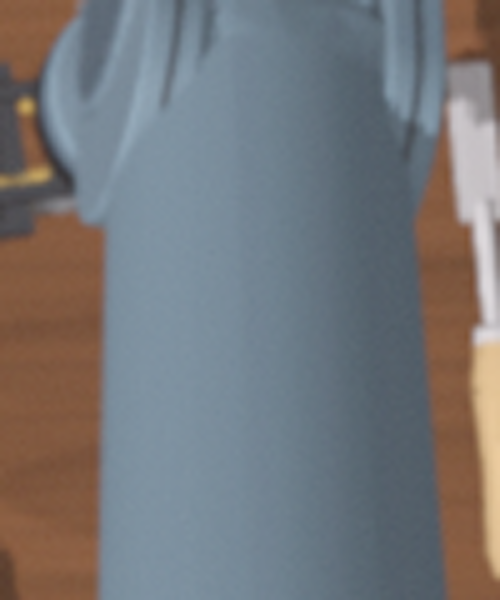

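Run:
```python
from h import *
t=pickle.load(open('t0.pkl','rb')) if 0 else pickle.load(open('top0.pkl','rb'));crop(t,450,230,70,100,6,'pics/l0t.png')
```

```text
(no output)
```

View pics/l0t.png

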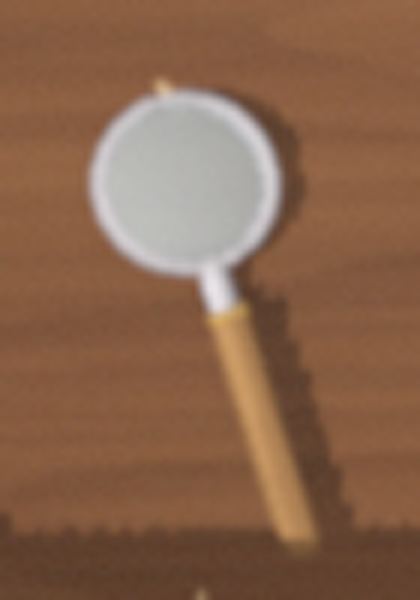

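Run:
```python
from fit import *
t=pickle.load(open('top0.pkl','rb'));s=pickle.load(open('s3.pkl','rb'))
T=lambda c:pk(c,450,230,6);S=lambda c:pk(c,80,220,6)
L=[(0,0,.011),(-.052,0,.014),(-.152,0,.014)]
ot=[(t,l,T(c)) for l,c in zip(L,[(186,182),(227,313),(299,543)])]
os=[(s,l,S(c)) for l,c in zip(L,[(573,421),(508,324),(412,166)])]
for o in(ot,os,ot+os):
    q,r=fit(o,[.52,-.33,.3]);print(q.round(4),np.degrees(q[2]).round(1),r.tolist())
    c,s_=np.cos(q[2]),np.sin(q[2]);print('grip',q[0]-.08*c,q[1]-.08*s_)
```

```text
[ 0.5301 -0.3213  0.2251] 12.9 [[-0.0, -0.2], [-0.2, -1.0], [0.2, 2.0]]
grip 0.452087412758022 -0.33914995854260255
[ 0.5327 -0.3219  0.2319] 13.3 [[-0.5, -0.3], [0.7, 0.4], [-0.2, -0.1]]
grip 0.4548012863816952 -0.34026580862228334
[ 0.5316 -0.3215  0.23  ] 13.2 [[0.0, -0.9], [-0.0, -1.7], [0.6, 1.2], [-0.4, -0.7], [0.8, 0.0], [-0.0, -0.5]]
grip 0.45375586225098596 -0.33978171008935953
```

```bash
python3 go.py 0.4614 -0.3379 0.06 103.2
python3 - <<'E'
from plant import ctrl
from h import *
p=ctrl.snapshot('scene');s=ctrl.state();R=s['tcp_rot']
im=cv2.resize(p['frame'][190:260,120:220,::-1],None,fx=8,fy=8,interpolation=cv2.INTER_CUBIC)
for d in(-.022,.022):
  for e in(-.009,.009):
    for h,c in ((0,(0,0,255)),(.02,(0,255,0)),(.03,(255,255,0))):
      u=(proj(p,s['position']+d*R[:,0]+e*R[:,2]+[0,0,h])-[120,190]+.5)*8;cv2.circle(im,tuple(int(v) for v in u),3,c,-1)
cv2.imwrite('pics/h1.png',im)
E
```

```text
t 19.33 pos [ 0.5259 -0.2121  0.1658] yaw 95.54 down [ 0. -0. -1.] gap 0.0436 F [ 0.6 -0.1  0.1] q [ 0.41  0.46 -0.13  1.8   0.07  0.89  1.91]
delta cm tool [-11.89  10.59   7.64] dist 0.177
turn -7.66
```

View pics/h1.png

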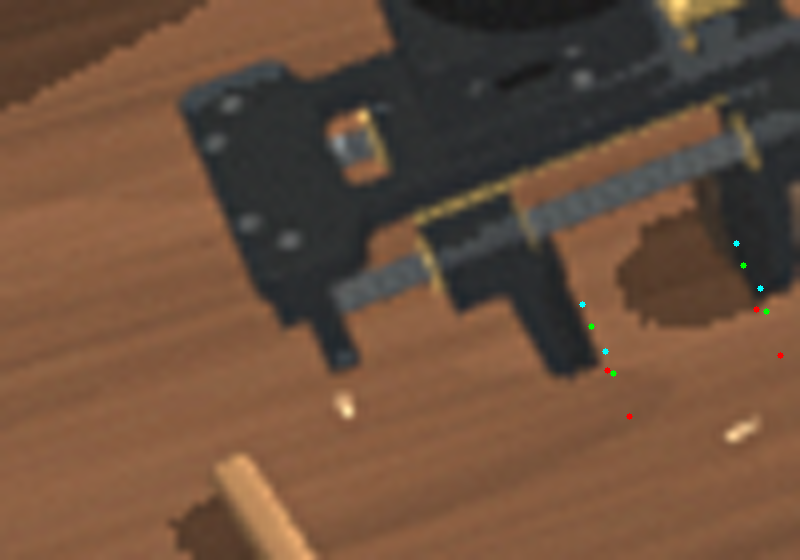

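>>> send_rows(deltas=[{"delta_pos": [0, 0, 0], "turn": -4, "gripper": 0.0}, {"delta_pos": [-2, 0, 1.5], "turn": -3.7, "gripper": 0.0}, {"delta_pos": [-2, 1, 1], "turn": 0, "gripper": 0.0}, {"delta_pos": [-2, 1.5, 1], "turn": 0, "gripper": 0.0}, {"delta_pos": [-2, 2, 1], "turn": 0, "gripper": 0.0}, {"delta_pos": [-2, 2, 0.5], "turn": 0, "gripper": 0.0}, {"delta_pos": [-1, 1.5, 0.5], "turn": 0, "gripper": 0.0}, {"delta_pos": [0, 0, 0], "turn": 0, "gripper": 0.0}, {"delta_pos": [0, 0, 0], "turn": 0, "gripper": 0.0}, {"delta_pos": [0, 0, 0], "turn": 0, "gripper": 0.0}])

```text
time_s: 20.22
position: [0.4981, -0.3278, 0.0864]
tcp_rot: [[-0.234, 0.001, -0.972], [0.972, 0.001, -0.234], [0.0, -1.0, -0.002]]
wrist_force: [0.5, 0.6, 0.3]
finger_gap: 0.0441
```

```bash
python3 go.py 0.4614 -0.3379 0.03 103.2
```

```text
t 20.22 pos [ 0.4981 -0.3278  0.0864] yaw 103.56 down [ 0.001  0.001 -1.   ] gap 0.0441 F [0.5 0.6 0.3] q [ 0.6   0.61 -0.13  1.77  0.1   0.77  2.23]
delta cm tool [-0.13  5.63  3.81] dist 0.068
turn 0.36
```

>>> send_rows(deltas=[{"delta_pos": [-0.1, 0.5, 2], "turn": 0.3, "gripper": 0.0}, {"delta_pos": [0, 1.5, 1.8], "turn": 0, "gripper": 0.0}, {"delta_pos": [0, 2, 0], "turn": 0, "gripper": 0.0}, {"delta_pos": [0, 1.5, 0], "turn": 0, "gripper": 0.0}, {"delta_pos": [0, 0, 0], "turn": 0, "gripper": 0.0}, {"delta_pos": [0, 0, 0], "turn": 0, "gripper": 0.0}, {"delta_pos": [0, 0, 0], "turn": 0, "gripper": 0.0}])

```text
time_s: 20.8
position: [0.4616, -0.3391, 0.0319]
tcp_rot: [[-0.228, 0.002, -0.974], [0.974, -0.001, -0.228], [-0.001, -1.0, -0.002]]
wrist_force: [-0.7, -0.5, 0.1]
finger_gap: 0.0441
```

```bash
python3 go.py 0.4614 -0.3379 -0.017 103.2;python3 - <<'E'
from plant import ctrl
from h import *
p=ctrl.snapshot('scene');crop(p,90,200,130,100,6,'pics/i1.png')
p=ctrl.snapshot('top');crop(p,440,220,100,120,5,'pics/i1t.png')
E
```

```text
t 20.8 pos [ 0.4616 -0.3391  0.0319] yaw 103.2 down [ 0.002 -0.001 -1.   ] gap 0.0441 F [-0.7 -0.5  0.1] q [ 0.64  0.66 -0.12  1.85  0.12  0.63  2.26]
delta cm tool [0.13 4.89 0.01] dist 0.049
turn 0.0
```

View pics/i1.png

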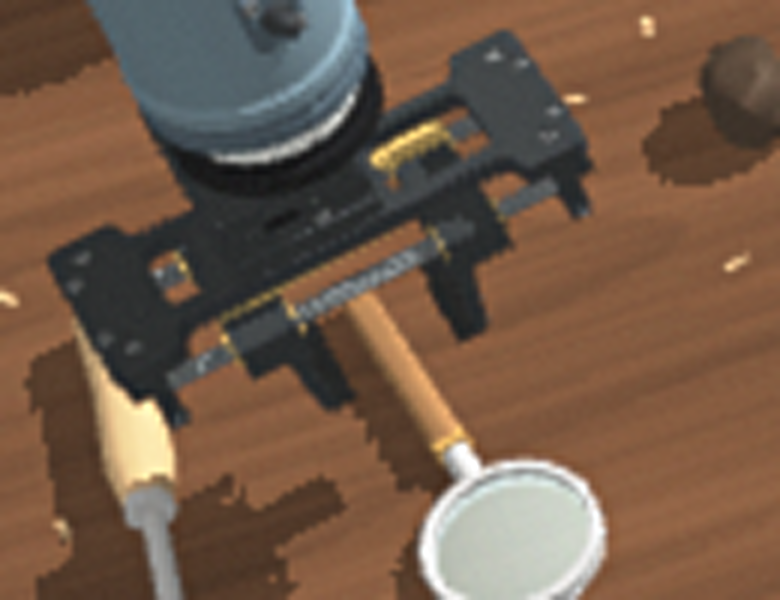

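>>> send_rows(deltas=[{"delta_pos": [0.1, 1, 0], "turn": 0, "gripper": 0.0}, {"delta_pos": [0, 1, 0], "turn": 0, "gripper": 0.0}, {"delta_pos": [0, 1, 0], "turn": 0, "gripper": 0.0}, {"delta_pos": [0, 0, 0], "turn": 0, "gripper": 0.0}, {"delta_pos": [0, 0, 0], "turn": 0, "gripper": 0.0}])

```text
time_s: 21.32
position: [0.4589, -0.3381, -0.0009]
tcp_rot: [[-0.227, -0.002, -0.974], [0.974, 0.001, -0.227], [0.002, -1.0, 0.002]]
wrist_force: [-0.7, -0.2, 0.2]
finger_gap: 0.044
```

```bash
python3 go.py 0.4614 -0.3379 -0.017 103.2;python3 - <<'E'
from plant import ctrl
from h import *
p=ctrl.snapshot('scene');crop(p,90,200,130,100,6,'pics/i2.png')
E
```

```text
t 21.32 pos [ 0.4589 -0.3381 -0.0009] yaw 103.11 down [-0.002  0.001 -1.   ] gap 0.044 F [-0.7 -0.2  0.2] q [ 0.64  0.72 -0.11  1.86  0.13  0.58  2.25]
delta cm tool [-0.04  1.61 -0.25] dist 0.016
turn -0.09
```

View pics/i2.png

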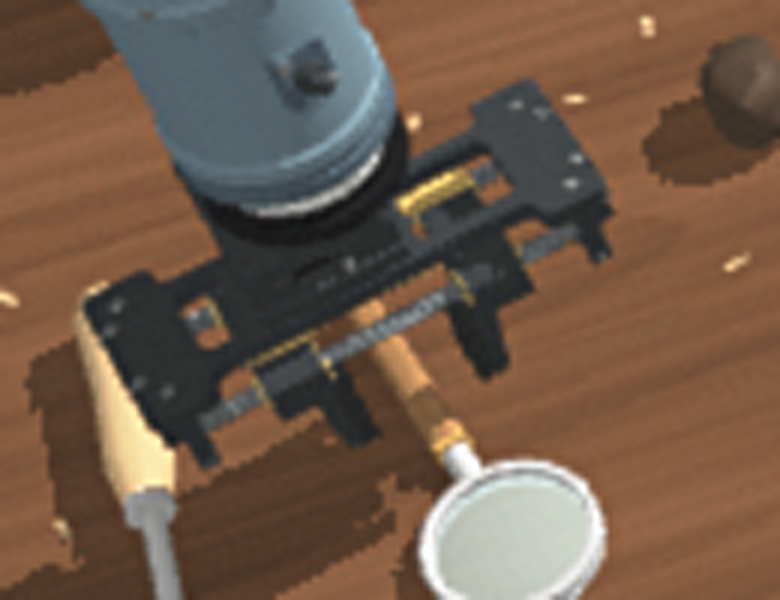

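>>> send_rows(deltas=[{"delta_pos": [0, 0.5, -0.2], "turn": 0, "gripper": 0.0}, {"delta_pos": [0, 0.5, 0], "turn": 0, "gripper": 0.0}, {"delta_pos": [0, 0, 0], "turn": 0, "gripper": 0.0}, {"delta_pos": [0, 0, 0], "turn": 0, "gripper": 0.0}])

```text
time_s: 21.7
position: [0.4615, -0.338, -0.01]
tcp_rot: [[-0.227, -0.0, -0.974], [0.974, 0.0, -0.227], [0.0, -1.0, 0.0]]
wrist_force: [0.3, 0.0, 0.7]
finger_gap: 0.0442
```

```bash
python3 go.py 0.4614 -0.3379 -0.017 103.2;python3 - <<'E'
from plant import ctrl
from h import *
p=ctrl.snapshot('scene');crop(p,90,200,130,100,6,'pics/i3.png')
E
```

```text
t 21.7 pos [ 0.4615 -0.338  -0.01  ] yaw 103.11 down [-0.  0. -1.] gap 0.0442 F [0.3 0.  0.7] q [ 0.63  0.73 -0.1   1.85  0.13  0.56  2.24]
delta cm tool [0.01 0.7  0.01] dist 0.007
turn -0.09
```

View pics/i3.png

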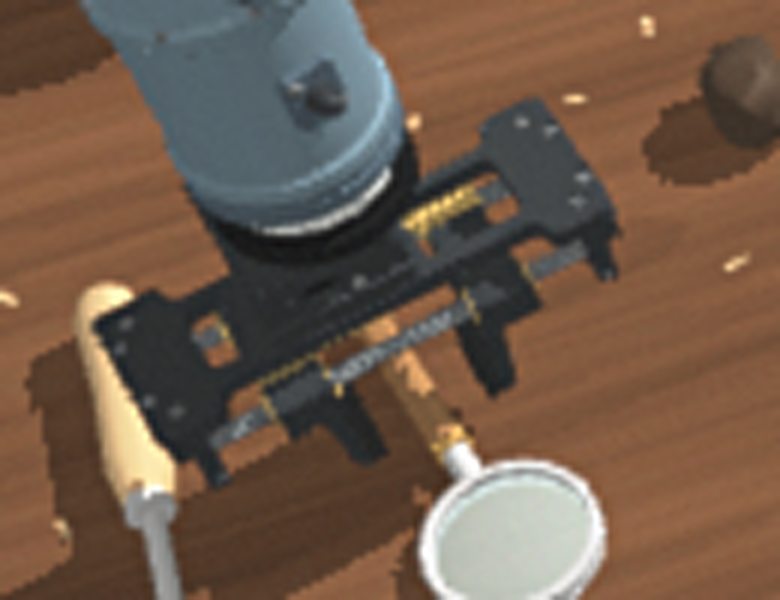

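>>> send_rows(deltas=[{"delta_pos": [0, 0.3, 0], "turn": 0, "gripper": 0.0}, {"delta_pos": [0, 0.2, 0], "turn": 0, "gripper": 0.0}, {"delta_pos": [0, 0, 0], "turn": 0, "gripper": 0.0}, {"delta_pos": [0, 0, 0], "turn": 0, "gripper": 0.0}])

```text
time_s: 22.08
position: [0.4615, -0.3381, -0.0148]
tcp_rot: [[-0.227, -0.0, -0.974], [0.974, 0.0, -0.227], [0.0, -1.0, 0.0]]
wrist_force: [-0.5, 0.1, -0.6]
finger_gap: 0.0441
```

>>> send_rows(deltas=[{"delta_pos": [0, 0.1, 0], "turn": 0, "gripper": 0.9}, {"delta_pos": [0, 0, 0], "turn": 0, "gripper": 0.9}, {"delta_pos": [0, 0, 0], "turn": 0, "gripper": 0.9}, {"delta_pos": [0, 0, 0], "turn": 0, "gripper": 0.9}, {"delta_pos": [0, 0, 0], "turn": 0, "gripper": 0.9}, {"delta_pos": [0, 0, 0], "turn": 0, "gripper": 0.9}, {"delta_pos": [0, 0, 0], "turn": 0, "gripper": 0.9}], squeeze=30)

```text
time_s: 22.67
position: [0.4617, -0.3382, -0.0156]
tcp_rot: [[-0.227, 0.0, -0.974], [0.974, -0.0, -0.227], [-0.0, -1.0, -0.0]]
wrist_force: [-0.7, -0.8, 0.1]
finger_gap: 0.0134
```

```bash
python3 go.py
```

```text
t 22.67 pos [ 0.4617 -0.3382 -0.0156] yaw 103.11 down [ 0. -0. -1.] gap 0.0134 F [-0.7 -0.8  0.1] q [ 0.63  0.74 -0.1   1.85  0.13  0.55  2.24]
```

>>> send_rows(deltas=[{"delta_pos": [0, -0.5, 0], "turn": 0, "gripper": 0.9}, {"delta_pos": [0, -1, 0], "turn": 0, "gripper": 0.9}, {"delta_pos": [0, -1.5, 0], "turn": 0, "gripper": 0.9}, {"delta_pos": [0, -2, 0], "turn": 0, "gripper": 0.9}, {"delta_pos": [0, -2, 0], "turn": 0, "gripper": 0.9}, {"delta_pos": [0, -2, 0], "turn": 0, "gripper": 0.9}, {"delta_pos": [0, -2, 0], "turn": 0, "gripper": 0.9}, {"delta_pos": [0, -2, 0], "turn": 0, "gripper": 0.9}, {"delta_pos": [0, -2, 0], "turn": 0, "gripper": 0.9}, {"delta_pos": [0, -1, 0], "turn": 0, "gripper": 0.9}, {"delta_pos": [0, 0, 0], "turn": 0, "gripper": 0.9}, {"delta_pos": [0, 0, 0], "turn": 0, "gripper": 0.9}])

```text
time_s: 23.67
position: [0.4616, -0.3382, 0.1445]
tcp_rot: [[-0.227, 0.0, -0.974], [0.974, -0.0, -0.227], [-0.001, -1.0, -0.0]]
wrist_force: [0.3, 1.0, -0.9]
finger_gap: 0.0133
```

```bash
python3 go.py 0.5291 -.0602 0.132 103.1;python3 - <<'E'
from plant import ctrl
from h import *
p=ctrl.snapshot('scene');crop(p,80,150,180,130,4.4,'pics/j1.png')
print(ctrl.look_for(p,'loupe_lens'))
E
```

```text
t 23.67 pos [ 0.4616 -0.3382  0.1445] yaw 103.1 down [ 0. -0. -1.] gap 0.0133 F [ 0.3  1.  -0.9] q [ 0.66  0.49 -0.14  1.8   0.09  0.85  2.28]
delta cm tool [ 25.55   1.24 -12.88] dist 0.286
turn 0.0
[{'at': [0.5203, -0.3253, 0.1668], 'p': 0.7}]
```

View pics/j1.png

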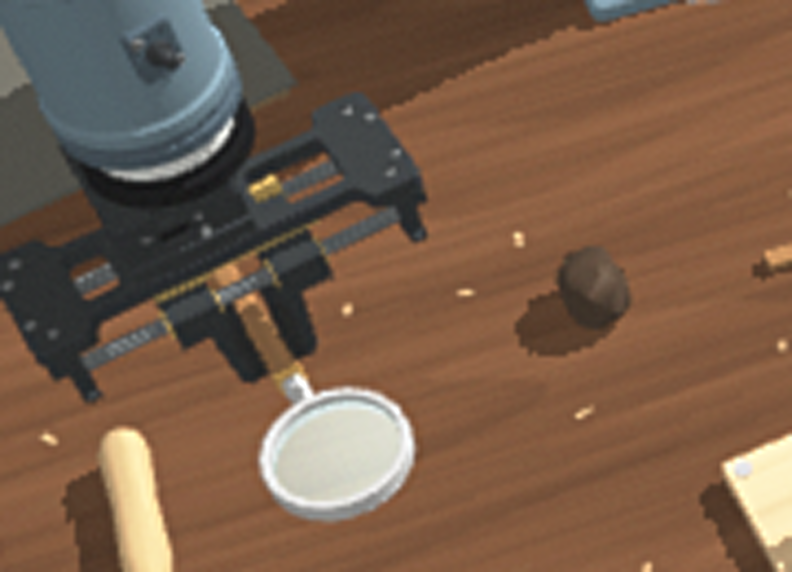

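>>> send_rows(deltas=[{"delta_pos": [1, 0, -0.5], "turn": 0, "gripper": 0.9}, {"delta_pos": [2, 0, -1], "turn": 0, "gripper": 0.9}, {"delta_pos": [2.5, 0, -1.2], "turn": 0, "gripper": 0.9}, {"delta_pos": [2.5, 0, -1.2], "turn": 0, "gripper": 0.9}, {"delta_pos": [2.5, 0, -1.2], "turn": 0, "gripper": 0.9}, {"delta_pos": [2.5, 0, -1.3], "turn": 0, "gripper": 0.9}, {"delta_pos": [2.5, 0, -1.3], "turn": 0, "gripper": 0.9}, {"delta_pos": [2.5, 0, -1.3], "turn": 0, "gripper": 0.9}, {"delta_pos": [2.5, 0, -1.3], "turn": 0, "gripper": 0.9}, {"delta_pos": [2, 0, -1], "turn": 0, "gripper": 0.9}, {"delta_pos": [1.5, 0, -0.8], "turn": 0, "gripper": 0.9}, {"delta_pos": [0.5, 0, -0.3], "turn": 0, "gripper": 0.9}])

```text
time_s: 24.77
position: [0.5267, -0.0668, 0.1435]
tcp_rot: [[-0.232, -0.001, -0.973], [0.973, 0.002, -0.232], [0.002, -1.0, 0.001]]
wrist_force: [0.3, -0.6, -1.1]
finger_gap: 0.0132
```

>>> send_rows(deltas=[{"delta_pos": [0, 0, 0], "turn": 0, "gripper": 0.9}, {"delta_pos": [0, 0, 0], "turn": 0, "gripper": 0.9}, {"delta_pos": [0, 0, 0], "turn": 0, "gripper": 0.9}])

```text
time_s: 25.02
position: [0.5262, -0.073, 0.144]
tcp_rot: [[-0.225, -0.001, -0.974], [0.974, -0.001, -0.225], [-0.001, -1.0, 0.001]]
wrist_force: [1.1, -0.0, -0.6]
finger_gap: 0.0137
```

```bash
python3 go.py 0.5291 -.0602 0.132 103.1
```

```text
t 25.02 pos [ 0.5262 -0.073   0.144 ] yaw 103.0 down [-0.001 -0.001 -1.   ] gap 0.0137 F [ 1.1 -0.  -0.6] q [ 0.21  0.44 -0.2   1.9   0.12  0.82  1.75]
delta cm tool [ 1.18  1.19 -0.57] dist 0.018
turn -0.1
```

>>> send_rows(deltas=[{"delta_pos": [0.6, 0.4, -0.3], "turn": 0, "gripper": 0.9}, {"delta_pos": [0.6, 0.4, -0.3], "turn": 0, "gripper": 0.9}, {"delta_pos": [0, 0.4, 0], "turn": 0, "gripper": 0.9}, {"delta_pos": [0, 0, 0], "turn": 0, "gripper": 0.9}, {"delta_pos": [0, 0, 0], "turn": 0, "gripper": 0.9}, {"delta_pos": [0, 0, 0], "turn": 0, "gripper": 0.9}, {"delta_pos": [0, 0, 0], "turn": 0, "gripper": 0.9}, {"delta_pos": [0, 0, 0], "turn": 0, "gripper": 0.9}])

```text
time_s: 25.68
position: [0.5301, -0.0586, 0.1325]
tcp_rot: [[-0.226, 0.0, -0.974], [0.974, -0.0, -0.226], [-0.0, -1.0, -0.0]]
wrist_force: [0.4, 0.6, -0.1]
finger_gap: 0.0132
```

```bash
python3 go.py 0.5291 -.0602 0.132 103.1;python3 - <<'E'
from plant import ctrl
from h import *
s=ctrl.state();R=s['tcp_rot']
L=s['position']+.0718*np.array([-R[0,2],-R[1,2],0])+[0,0,.0216]
print('lens pred',L)
def ring(p,x0,y0,w,h,k,name):
    im=cv2.resize(p['frame'][y0:y0+h,x0:x0+w,::-1],None,fx=k,fy=k,interpolation=cv2.INTER_CUBIC)
    for dz,c in((.006,(0,0,255)),(-.006,(0,255,0))):
        pts=[(proj(p,L+[.036*np.cos(a),.036*np.sin(a),dz])-[x0,y0]+.5)*k for a in np.linspace(0,6.28,60)]
        cv2.polylines(im,[np.int32(pts)],True,c,1,cv2.LINE_AA)
    for X in([.5989,-.0435,.059],L,[.7474,-.0831,.1535]):
        cv2.circle(im,tuple(int(v) for v in (proj(p,X)-[x0,y0]+.5)*k),3,(255,0,255),-1)
    cv2.imwrite(name,im)
p=ctrl.snapshot('scene');pickle.dump(p,open('s4.pkl','wb'));ring(p,220,180,150,120,5,'pics/k1.png')
print(ctrl.look_for(p,'loupe_lens'))
p=ctrl.snapshot('top');pickle.dump(p,open('t4.pkl','wb'));ring(p,290,120,150,120,5,'pics/k1t.png')
print(ctrl.look_for(p,'loupe_lens'))
E
```

```text
t 25.68 pos [ 0.5301 -0.0586  0.1325] yaw 103.09 down [ 0. -0. -1.] gap 0.0132 F [ 0.4  0.6 -0.1] q [ 0.19  0.45 -0.2   1.91  0.12  0.79  1.71]
delta cm tool [-0.13  0.05  0.13] dist 0.002
turn -0.01
lens pred [ 0.60002565 -0.04238828  0.15407981]
[{'at': [0.5942, -0.0443, 0.1535], 'p': 0.96}, {'at': [0.6146, -0.0425, 0.0139], 'p': 0.3}]
[{'at': [0.5978, -0.0151, 0.1592], 'p': 0.73}]
```

View pics/k1.png

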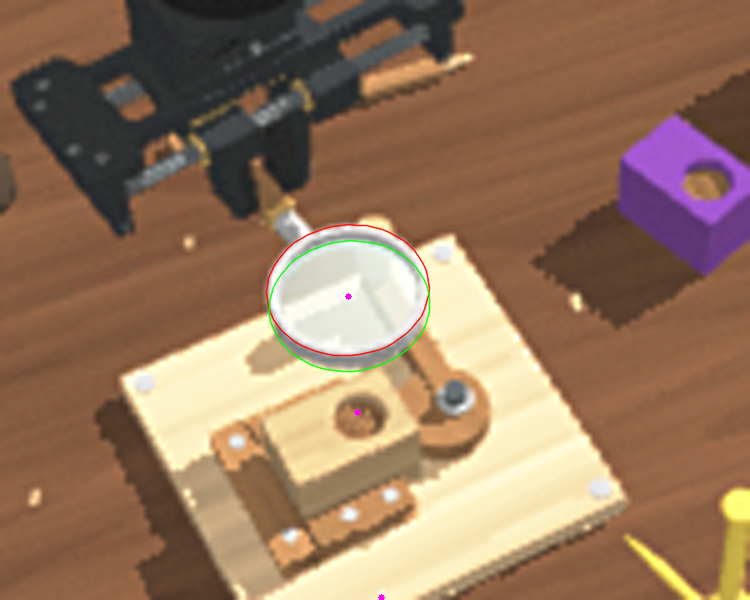

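View pics/k1t.png

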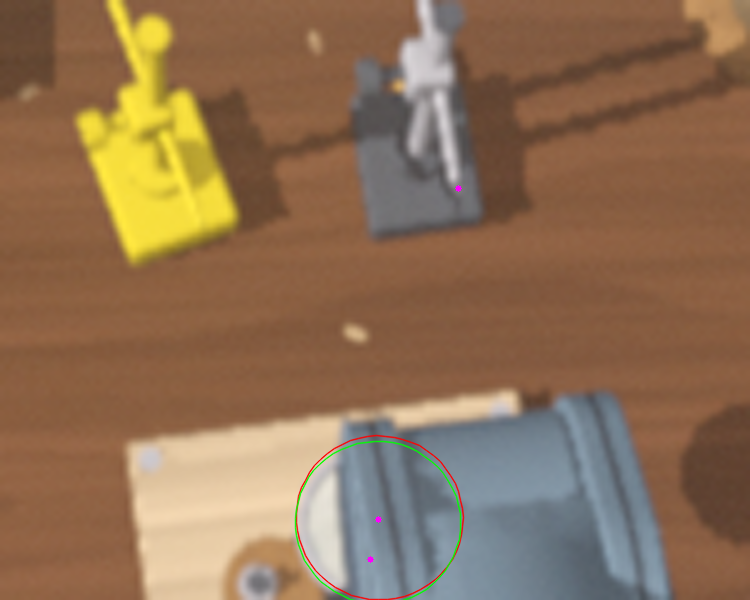

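>>> send_rows(deltas=[{"delta_pos": [0, 0, 0], "turn": 0, "gripper": 0.9}, {"delta_pos": [0, 0, 0], "turn": 0, "gripper": 0.9}, {"delta_pos": [0, 0, 0], "turn": 0, "gripper": 0.9}, {"delta_pos": [0, 0, 0], "turn": 0, "gripper": 0.9}, {"delta_pos": [0, 0, 0], "turn": 0, "gripper": 0.9}, {"delta_pos": [0, 0, 0], "turn": 0, "gripper": 0.9}])

```text
time_s: 26.38
position: [0.53, -0.0584, 0.1323]
tcp_rot: [[-0.227, 0.0, -0.974], [0.974, -0.0, -0.227], [-0.0, -1.0, -0.0]]
wrist_force: [0.7, 0.2, -1.3]
finger_gap: 0.0135
```

```bash
python3 go.py
python3 - <<'E'
from plant import ctrl
print(abs(ctrl.state()['qvel']).max());print(ctrl.hand_in())
E
```

```text
t 26.38 pos [ 0.53   -0.0584  0.1323] yaw 103.11 down [ 0. -0. -1.] gap 0.0135 F [ 0.7  0.2 -1.3] q [ 0.19  0.45 -0.2   1.91  0.12  0.79  1.71]
0.0012487843650277443
the job is handed in; nothing more can be done
None
```

I placed the wooden blank in the pocket hollow up and turned the lever to its stop at about 1.83 rad, which clamped it. I then picked up the loupe and handed in at 26.4 s while holding it level over the hollow. The hand-in gives no verdict.

**Last checks:**
- **Lens:** it works out at (0.600, −0.042, 0.154) m. The hollow is at about (0.599, −0.044) and the pointer tip at a height of about 0.1535 m, so it is about 2 mm off sideways and 1 mm off in height. The rim drawn from these numbers matched the scene picture.
- **Blank and lever:** the blank's outline at the clamped pose matched the scene picture to about 2 mm, and the lever showed shut.
- **Stillness:** the arm was at rest, with joint speeds of at most 0.0012 rad/s.
- **Other things:** I saw nothing pushed in the pictures I took, but I did not measure every object again at the end.

**Disagreements:**
- **Fingertips:** they really end about 21 mm short of the reported TCP. I confirmed this by closing the fingers above the blank, and allowed for it from then on.
- **Detection network:** in the last top picture it put the lens about 27 mm off in y. The arm hid most of the lens there, so I relied on the scene picture.

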